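# Show the cork stopper to the inspection camera

### The job

Swing the dry cabinet's door wide open by its handle and leave it standing open, then bring the pan with the loose cork ball out of the cabinet. Turn the pan a quarter turn so that its handle points straight away from the camera's lens, and hold it up level with the ball on the lens's axis, 15 cm in front of the lens; finish while still holding it there. Keep the ball resting in the middle of the pan all the way without touching it, do not tip the pan, and do not touch the camera or disturb the other things.

Things in the scene. Friction and masses are not known exactly. Their poses are not given: they have to be found in the camera images.
- drycab: bench-top dry cabinet, clear panels, aluminium frame, white base, fixed: 260 deep (x), 300 wide (y), 275 high. Origin: centre of its underside; +x to its back, +y to its left as one faces it. Its open front is at x = -130 mm; inside it is 280 wide, free from the blue deck (45 mm up) to 265 mm; a dial gauge sits on the back wall. The pan stands on the deck near the front, handle to the door
- drycab_door (a joint): angle of the cabinet's front door (rad): 0 shut, grows as it opens, stop at 1.9. It may start slightly ajar. Light, stays where it is left. The door is 290 wide, 10 thick, from 30 to 265 mm above the table; it is hinged on a vertical axis at its left (+y) edge and its free edge swings out to the cabinet's -x side (clockwise seen from above)
- door_hinge (a point): point on the door's vertical hinge axis, at the height of door_handle
- door_handle (a point): place to grip on the door's handle: an upright round steel bar, diameter 10, standing 40 mm out from the door's mid plane (30 mm clear gap behind it), 250 mm from the hinge axis along the door. The bar runs from 100 mm below this point to 30 mm above it; the point is 40 mm below the door's top edge, 225 mm above the table. Two thin posts, 17 mm above and 80 mm below this point, join it to the door
- pan: round dished steel pan with one straight black handle, loose, about 100 g: outer diameter 117, rim 27 high, foot diameter 76, inside sloping only 4 degrees towards the middle (6 mm above the underside), so a tilt or a jerk rolls the ball off it. Origin at the centre of its underside; z up, the handle points along its -x
- pan_grip (a point): middle of the pan's black handle: a bar 46 long (pan's x), 16 wide (y), 18 high (z), 88 mm from the pan's middle and 42 mm above its underside; 33 mm free below it to the deck. The handle's outer end is 3 to 10 mm behind the cabinet's front plane
- cork: the cork ball itself, diameter 48, about 15 g, loose in the pan; its axes turn as it rolls, so use cork_center
- cork_center (a point): centre of the cork ball, 30 mm above the pan's underside when it rests in the middle
- pan_bowl (a point): middle of the pan's bowl, on its axis, 30 mm above its underside: where the ball's centre rests
- camera: inspection camera with a white ring light (outer diameter 130) on a column stand with a base plate, fixed to the table, 170 x 150 x 345. Origin under the middle of the stand; the lens looks level along its -x
- lens (a point): middle of the lens's front glass, 230 mm above the table, 90 mm along the camera's -x
- focus (a point): the point on the lens's axis 150 mm in front of the lens, 230 mm above the table, where the ball's centre is to be held. Axes as camera: +x points towards the lens
- spirit_bottle: clear spirit bottle, diameter 60, height 220, blue cap; origin at the centre of its underside; to be left alone
- amber_bottle: amber bottle, diameter 58, height 210, black cap; origin at the centre of its underside; to be left alone
- green_bottle: green bottle, diameter 62, height 225, red cap; origin at the centre of its underside; to be left alone
- tape_roll: roll of orange tape lying flat, outer diameter 96, height 45; origin at the centre of its underside; to be left alone
- torch: small torch lying on the table, black grip and metal head, 125 long, 36 thick; origin under its middle, head along +x; to be left alone
- sample_jar: small amber jar with white lid, diameter 48, height 75; origin at the centre of its underside; to be left alone

How it is judged:
By the outcome, as a careful person would: the job done as asked, in the order asked, and still so for the second after the job is handed in, while the arm keeps its last pose, push and grip.
It also fails if it takes over 72 s, if anything falls off the work surface, if the arm or the gripper's body presses on something with over 40 N, if the wrist force passes 120 N, or if a joint passes its speed limit or range.

### The arm

A 6-joint arm with a two-finger parallel gripper is mounted at the origin on the work surface. World frame = base frame: x ahead of the robot, y to its left, z up, the work surface at z = 0. Lengths are in m, angles in rad, forces in N, time in s.
With the tool pointing down it reaches from about 0.325 to 0.775 m from the base axis. Payload 9.3 kg.
Tool frame: the origin (TCP) lies on the centre line of the jaws, within the pads' length; the fingertips stand 22 mm ahead of it and the grasp point (between the pads) lies 3 mm ahead of it; z points along the fingers, x is the direction in which the jaws open and shut, and the axes are right-handed (so a half turn about z gives the same grasp; the last joint's range is limited). The gripper opens to 85 mm and grips with 20 to 120 N. Pads are 22 mm wide; open, the fingers measure 114 mm over their backs; the gripper's body (76 mm by 85 mm) begins 54 mm behind the grasp point. The pads swing forward as they close: fully open they stand 13 mm farther back than shut.
Start: joints at [0.995, 0.259, 0.021, 1.334, 0, 1.418], TCP at [0.226, 0.502, 0.253] pointing down, gripper open.
Joint ranges: [-3.04, 3.04], [-0.91, 1.82], [-1.04, 1.36], [-1.92, 1.95], [-1.52, 1.45], [-3.14, 3.14]. Speed limits (rad/s): [2.22, 2.22, 2.79, 3.14, 3.14, 3.14].

### API

Orientations are given as a rotation vector (axis times angle).
In Python, from rig import env gives the robot as it stands.
- The arm moves only by the tool servo_tool, never from a script. Its argument "motion" is a list of rows, each a list of 5 numbers: the gripper's target within -1 to 1 (shut at 1, half-way at 0, fully open at -1), then the shift along the tool's x, y, z in m, then the turn about the tool's z in rad. A call has 1 to 10 rows; each row shifts and turns the commanded pose from where the row before left it, along the tool's axes as they then stand; what a row does not reach is not made up. A row lasts 1/10 s, in which the tool goes at most 50 mm and 8.59 degrees, less where a joint would pass 70% of its speed; a pose out of reach is approached as far as the arm can. A call is refused whole if a number of a shift passes 0.05 or a number of a turn 0.15, either way. A call with a gripper value outside its range is refused whole. The fingers move at their own pace and stop on an object; "squeeze" is the grip in N (left out, the last holds). Time passes only in rows, so rows that do not move let the fingers close. It gives the time, the measured TCP pose, the force and the opening at its end, in the units of the state.
- env.read_state(): the state, without advancing time (a new reading comes with each control period).
- env.get_image(name): name is "scene" or "side" or "wrist"; returns a dict with "color" (400x640x3 uint8, red, green, blue), "fx", "fy", "cx", "cy" (pixels), "R" (3x3) and "t" (3): a world point X has camera coordinates R X + t; the wrist camera has in their place "T_tool_cam" (4x4, takes a point from camera to tool coordinates, whose origin is the TCP and whose axes are the tool frame's). Camera axes: x right, y down, z forward; pixel columns grow to the right and rows downward; lengths in m; the calibration is good to about 2 mm. The wrist camera is an equidistant fisheye: a pixel r from the principal point sees the ray r / f radians off the axis. A picture is of the moment at which its call begins: read the wrist's pose just before it. There is no depth.
- env.job_done(): hands the job in, once; it reports no verdict.
The state is a dict: "time": time; "joint_positions": joint angles; "qd": joint speeds; "effort": joint torques, N m; "tool_pos": TCP position; "ee_rot": TCP orientation; "force": force on the tool from outside, world axes, zero at the start; "moment": the same for the moment, N m; "grip_width": finger opening in m.
Only numpy, scipy, OpenCV 4.12 (cv2) and the standard library are available. Lean on these libraries where they do the work, as an engineer would, in place of code of your own. Each camera call takes 0.05 s, during which the arm holds its last target.

## Working session

There is one attempt and no reset: what is moved stays moved. The work goes in short steps, Python scripts to look and compute and a tool call to move; the robot and the scene stay as the last step left them, time stands still between calls to the robot, and variables do not carry over. Pictures are saved under pics/ and viewed, and the job is handed in when it is done.

Besides the shell and the picture viewer there is one more tool, called after "Request:" by a JSON object that holds its "op" and its "data". servo_tool: Moves the arm, as the interface text tells. Its arguments: {"type":"object","properties":{"motion":{"type":"array","items":{"type":"array","items":{"type":"number"}}},"squeeze":{"type":"number"}},"required":["motion"]}

```bash
mkdir -p pics; ls; cat > h.py <<'E'
from rig import env
import numpy as np, cv2
def snap(n,out):
    d=env.get_image(n); cv2.imwrite('pics/'+out,d['color'][:,:,::-1]); np.save('pics/'+out+'.npy',d,allow_pickle=True); return d
E
python3 - <<'E'
from h import *
np.set_printoptions(precision=4,suppress=True)
print(env.read_state())
for n in ['scene','side','wrist']:
    d=snap(n,n+'0.png'); print({k:v for k,v in d.items() if k!='color'})
E
```

```text
pics
{'time': 0.0, 'joint_positions': array([ 0.9954,  0.2592,  0.0207,  1.3337, -0.    ,  1.4182]), 'qd': array([ 0.0008,  0.0009,  0.0005, -0.0004,  0.0002, -0.0003]), 'effort': array([ -0.0001, -55.5644,  34.4526,   0.0137,  -0.0002,   0.    ]), 'tool_pos': array([0.2255, 0.5013, 0.2526]), 'ee_rot': array([ 2.6376,  1.7056, -0.002 ]), 'force': array([ 0.5204,  0.408 , -0.3936]), 'moment': array([ 0.0399,  0.0424, -0.0121]), 'grip_width': 0.08537585206963635}
{'fx': 483.7368555135337, 'fy': 483.7368555135337, 'cx': 318.52196220052065, 'cy': 192.32010584691508, 'R': array([[ 0.6861, -0.7275,  0.0051],
       [-0.6899, -0.6528, -0.3129],
       [ 0.231 ,  0.2112, -0.9498]]), 't': array([-0.4058,  0.3697,  1.2146])}
{'fx': 439.73829592222376, 'fy': 439.73829592222376, 'cx': 316.7220402414161, 'cy': 197.74322868389146, 'R': array([[ 0.6095,  0.7928,  0.0039],
       [ 0.7548, -0.5787, -0.3088],
       [-0.2426,  0.1911, -0.9511]]), 't': array([-0.2445, -0.4127,  1.5798])}
{'fx': 309.70691628693146, 'fy': 309.70691628693146, 'cx': 320.03349889542073, 'cy': 198.01453539430204, 'T_tool_cam': array([[ 1.    , -0.0001,  0.0014,  0.0002],
       [-0.0003,  0.9631,  0.2691, -0.0679],
       [-0.0014, -0.2691,  0.9631, -0.1213],
       [ 0.    ,  0.    ,  0.    ,  1.    ]])}
```

View pics/scene0.png

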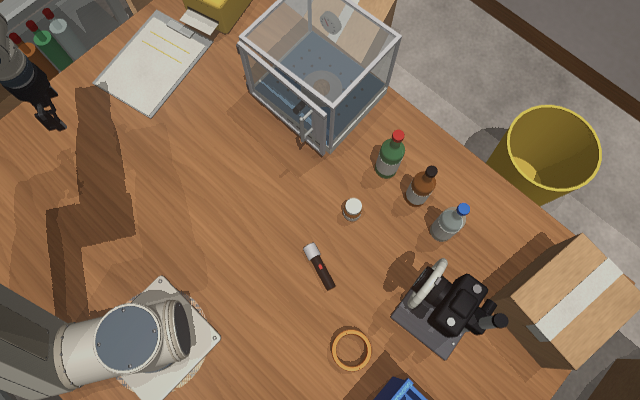

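View pics/side0.png

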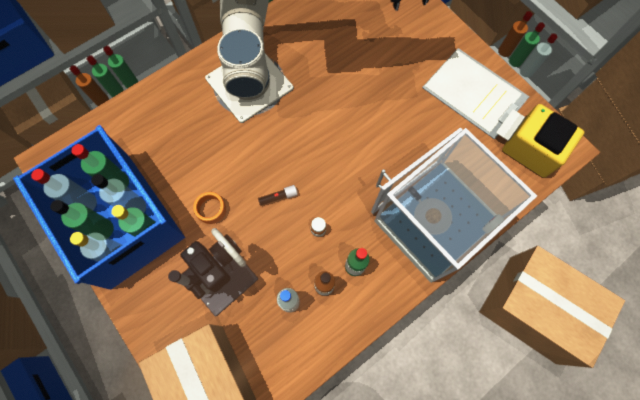

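View pics/wrist0.png

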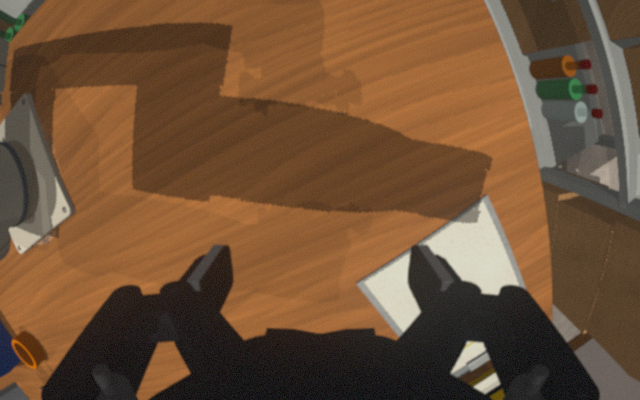

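```bash
python3 - <<'E'
import cv2
a=cv2.imread('pics/scene0.png');b=cv2.imread('pics/side0.png')
cv2.imwrite('pics/z1.png',cv2.resize(a[0:170,220:420],None,fx=4,fy=4,interpolation=cv2.INTER_CUBIC)[:600])
cv2.imwrite('pics/z2.png',cv2.resize(b[120:285,350:550],None,fx=4,fy=4,interpolation=cv2.INTER_CUBIC)[:600])
E
```

```text
(no output)
```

View pics/z1.png

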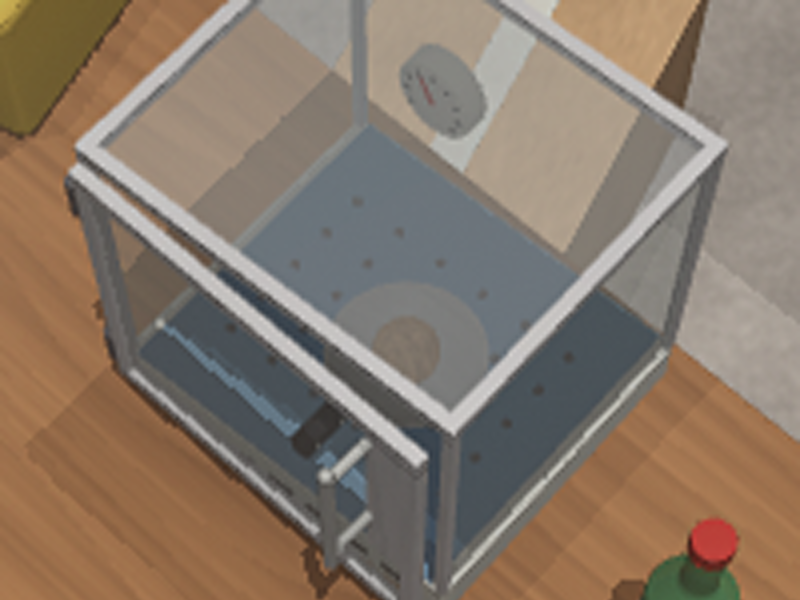

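View pics/z2.png

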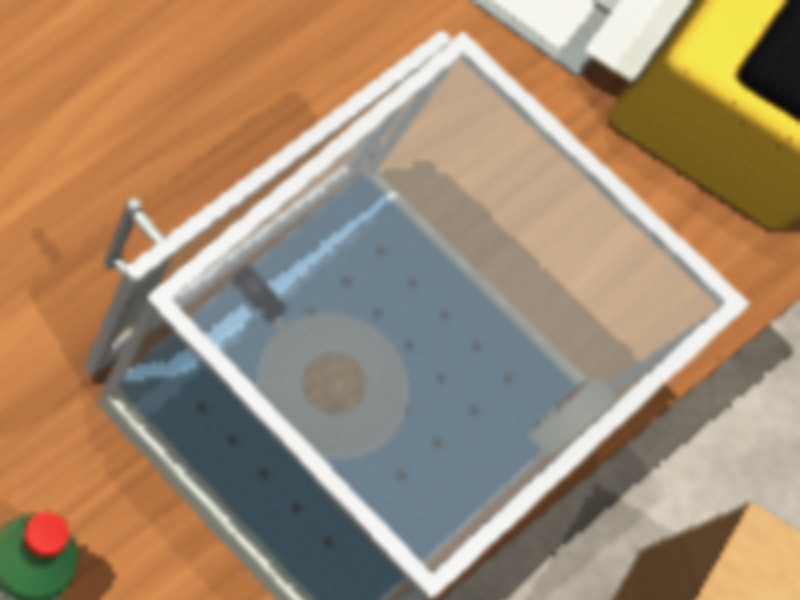

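```bash
cat >> h.py <<'E'
def load(f): return np.load('pics/'+f+'.png.npy',allow_pickle=True).item()
def ray(d,u,v):
    c=-d['R'].T@d['t']; r=d['R'].T@np.array([(u-d['cx'])/d['fx'],(v-d['cy'])/d['fy'],1]); return c,r/np.linalg.norm(r)
def onz(d,u,v,z):
    c,r=ray(d,u,v); return c+r*(z-c[2])/r[2]
def tri(p):  # list of (d,u,v)
    A=np.zeros((3,3));b=np.zeros(3);L=[]
    for d,u,v in p:
        c,r=ray(d,u,v);M=np.eye(3)-np.outer(r,r);A+=M;b+=M@c;L.append((M,c))
    x=np.linalg.solve(A,b);return x,[np.linalg.norm(M@(x-c)) for M,c in L]
def proj(d,X):
    q=d['R']@np.asarray(X)+d['t'];return d['fx']*q[0]/q[2]+d['cx'],d['fy']*q[1]/q[2]+d['cy']
E
python3 - <<'E'
from h import *
np.set_printoptions(precision=4,suppress=True)
s=load('scene0');t=load('side0')
print('scene FL,FR,BR');P=[onz(s,*p,.275) for p in [(239.5,37),(332.5,107.5),(401,36)]];print(*P)
print('side FL FR BR BL');Q=[onz(t,*p,.275) for p in [(466,129),(388,195),(459,267.5),(536,195)]];print(*Q)
print(np.linalg.norm(P[0]-P[1]),np.linalg.norm(P[1]-P[2]),np.linalg.norm(Q[0]-Q[1]),np.linalg.norm(Q[1]-Q[2]))
for n,a,b in [('handletop',(220+328/4,474/4),(350+133/4,120+203/4)),('cork',(220+408/4,350/4),(350+333/4,120+382/4)),('panhandle',(220+316/4,430/4),(350+258/4,120+292/4)),('jar',(353,206),(319,224)),('ringc',(428,284),(228,250))]:
    print(n,*tri([(s,*a),(t,*b)]))
E
python3 - <<'E'
import cv2
a=cv2.imread('pics/scene0.png');b=cv2.imread('pics/side0.png')
cv2.imwrite('pics/z3.png',cv2.resize(a[240:370,380:520],None,fx=4,fy=4,interpolation=cv2.INTER_CUBIC))
cv2.imwrite('pics/z4.png',cv2.resize(b[215:320,150:270],None,fx=5,fy=5,interpolation=cv2.INTER_CUBIC))
E
```

```text
scene FL,FR,BR
[0.6518 0.3221 0.275 ] [0.6669 0.0289 0.275 ] [0.9238 0.04   0.275 ]
side FL FR BR BL
[0.6561 0.3257 0.275 ] [0.6714 0.0283 0.275 ] [0.9257 0.0453 0.275 ] [0.9096 0.3389 0.275 ]
0.2936120574589275 0.25719737476675236 0.29780125556308784 0.2548959910246591
handletop [0.6065 0.0701 0.252 ] [np.float64(0.0011094146868588625), np.float64(0.0011094146868587864)]
cork [0.7754 0.1619 0.076 ] [np.float64(0.0013273974051300826), np.float64(0.0013273974051299959)]
panhandle [0.6857 0.1646 0.0768] [np.float64(0.0010746136436534288), np.float64(0.001074613643653316)]
jar [ 0.5809 -0.1313  0.0648] [np.float64(0.0016527554696252535), np.float64(0.001652755469625189)]
ringc [ 0.5202 -0.3911  0.2167] [np.float64(3.4279485592713726e-05), np.float64(3.4279485592615185e-05)]
```

View pics/z3.png

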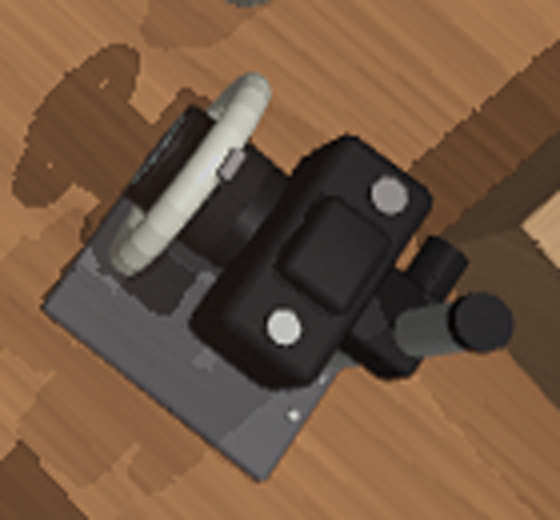

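View pics/z4.png

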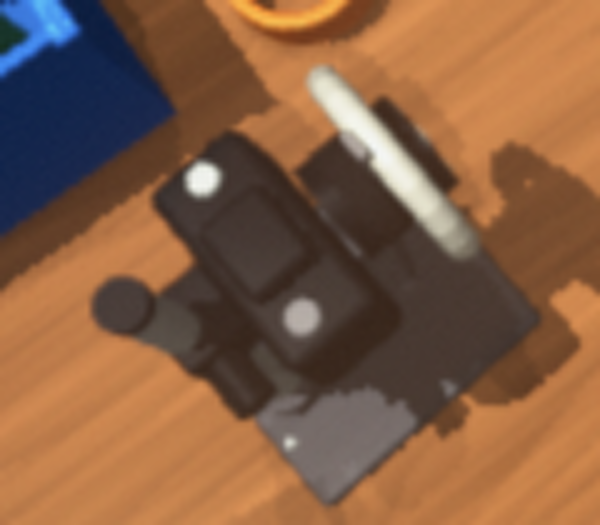

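Request:
{"op": "servo_tool", "data": {"motion": [[-1, 0, 0, -0.02, -0.118], [-1, 0, 0, -0.02, -0.118], [-1, 0, 0, -0.02, -0.118], [-1, 0, 0, -0.02, -0.118], [-1, -0.0375, 0.03, 0, 0], [-1, -0.0375, 0.03, 0, 0], [-1, -0.0375, 0.03, 0, 0], [-1, -0.0375, 0.03, 0, 0], [-1, -0.0375, 0.03, 0, 0], [-1, -0.0375, 0.03, 0, 0]]}}

```text
time: 1.15
tool_pos: [0.4174, 0.284, 0.3333]
ee_rot: [-2.166, -2.276, -0.0]
force: [0.5, 0.1, 0.3]
grip_width: 0.0852
```

```bash
python3 - <<'E'
from h import *
np.set_printoptions(precision=4,suppress=True)
print(env.read_state())
for n in ['scene','side']: snap(n,n+'1.png')
E
```

```text
{'time': 1.15, 'joint_positions': array([0.4311, 0.1693, 0.1054, 1.5069, 0.    , 0.3818]), 'qd': array([-0.9385,  0.0772,  0.0929,  0.0133, -0.    , -0.9304]), 'effort': array([  7.2028, -52.0797,  33.8727,   0.4359,  -0.0691,   1.5269]), 'tool_pos': array([0.4174, 0.284 , 0.3333]), 'ee_rot': array([-2.1659, -2.2756, -0.    ]), 'force': array([0.4501, 0.1146, 0.298 ]), 'moment': array([-0.0073, -0.0566,  0.018 ]), 'grip_width': 0.0852274501942013}
```

View pics/scene1.png

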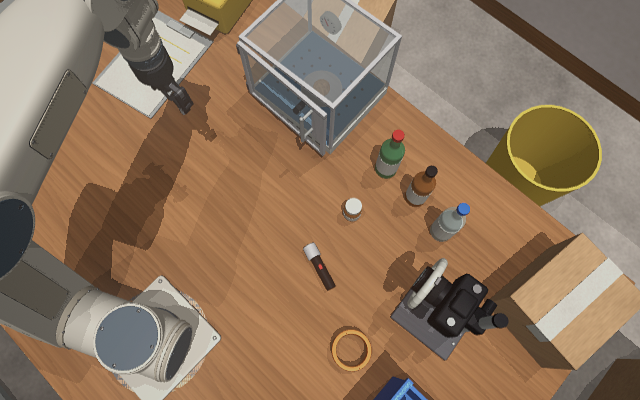

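View pics/side1.png

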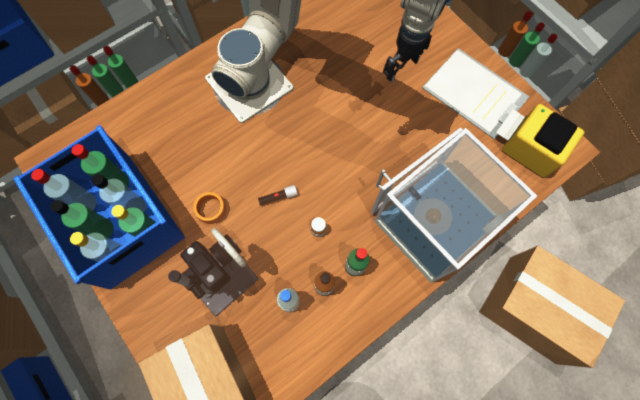

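Request:
{"op": "servo_tool", "data": {"motion": [[-1, -0.0375, 0.03, 0, 0], [-1, -0.0375, 0.03, 0, 0], [-1, -0.0375, 0.03, 0, 0], [-1, -0.0375, 0.03, 0, 0], [-1, -0.0375, 0.03, 0, 0], [-1, -0.02, 0.015, 0, 0], [-1, 0, 0, 0, 0], [-1, 0, 0, 0, 0]]}}

```text
time: 2.05
tool_pos: [0.5915, 0.0866, 0.3327]
ee_rot: [-2.166, -2.274, 0.001]
force: [0.2, 0.7, -0.7]
grip_width: 0.0853
```

```bash
python3 - <<'E'
from h import *
np.set_printoptions(precision=4,suppress=True)
s=env.read_state();print(s['tool_pos'],s['joint_positions'],s['ee_rot'])
np.save('pics/s2.npy',s,allow_pickle=True)
for n in ['wrist','scene','side']: snap(n,n+'2.png')
a=cv2.imread('pics/scene2.png');b=cv2.imread('pics/side2.png')
cv2.imwrite('pics/z5.png',np.hstack([cv2.resize(a[0:200,170:420],None,fx=1.6*1,fy=1.6),cv2.resize(b[60:260,330:530],None,fx=1.6,fy=1.6)]))
E
```

```text
[0.5915 0.0866 0.3327] [ 0.0049  0.3383  0.335   1.5688  0.0003 -0.0434] [-2.1664 -2.2735  0.001 ]
```

View pics/wrist2.png

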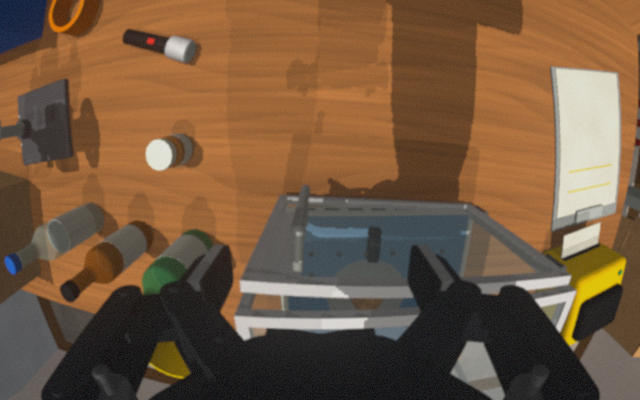

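View pics/z5.png

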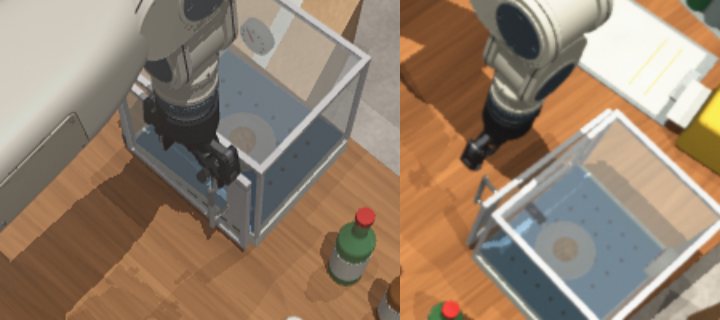

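```bash
cat >> h.py <<'E'
from scipy.spatial.transform import Rotation as Ro
def wproj(d,s,X):
    T=np.eye(4);T[:3,:3]=Ro.from_rotvec(s['ee_rot']).as_matrix();T[:3,3]=s['tool_pos'];T=T@d['T_tool_cam']
    q=np.linalg.inv(T)@np.r_[X,1];th=np.arctan2(np.hypot(q[0],q[1]),q[2]);k=d['fx']*th/np.hypot(q[0],q[1]);return q[0]*k+d['cx'],q[1]*k+d['cy']
def wray(d,s,u,v):
    T=np.eye(4);T[:3,:3]=Ro.from_rotvec(s['ee_rot']).as_matrix();T[:3,3]=s['tool_pos'];T=T@d['T_tool_cam']
    a=np.array([u-d['cx'],v-d['cy']])/d['fx'];th=np.linalg.norm(a);r=np.r_[np.sin(th)*a/th,np.cos(th)];return T[:3,3],T[:3,:3]@r
def wonz(d,s,u,v,z):
    c,r=wray(d,s,u,v);return c+r*(z-c[2])/r[2]
E
python3 - <<'E'
from h import *
np.set_printoptions(precision=4,suppress=True)
d=load('wrist2');s=np.load('pics/s2.npy',allow_pickle=True).item()
for z in (.255,.225,.125): print(z,wproj(d,s,[.6065,.0701,z]))
for X in [(.654,.324,.275),(.669,.0286,.275),(.925,.043,.275)]: print(wproj(d,s,X))
cv2.imwrite('pics/z6.png',cv2.resize(d['color'][170:330,230:430,::-1],None,fx=4,fy=4,interpolation=cv2.INTER_CUBIC)[:600])
E
```

```text
0.255 (np.float64(294.83664986210874), np.float64(234.68375090404237))
0.225 (np.float64(297.69224637571585), np.float64(220.17782168202837))
0.125 (np.float64(303.84043499461797), np.float64(189.4048796719494))
(np.float64(572.0934166943844), np.float64(293.1807296151177))
(np.float64(235.89022865970878), np.float64(318.9821592854223))
(np.float64(271.87854556074745), np.float64(467.80388746712936))
```

View pics/z6.png

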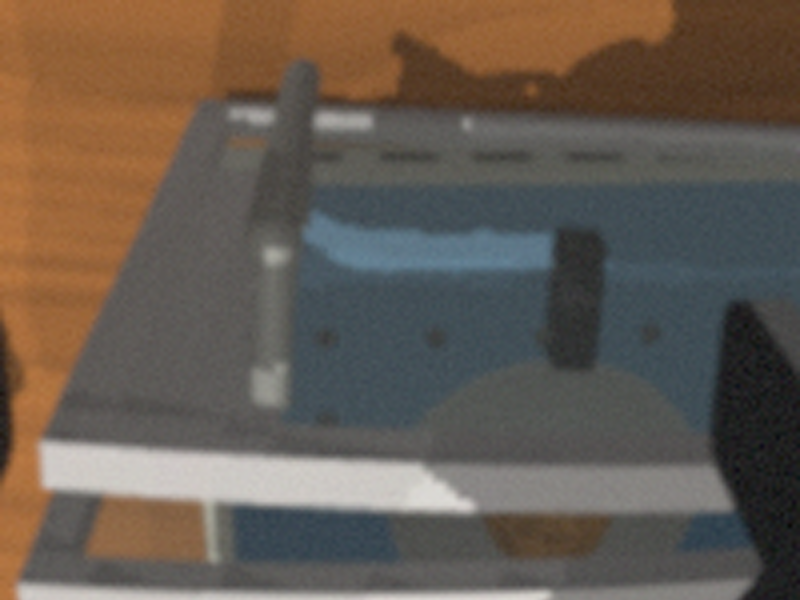

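```bash
python3 - <<'E'
from h import *
np.set_printoptions(precision=4,suppress=True)
d=load('wrist2');s=np.load('pics/s2.npy',allow_pickle=True).item()
print(wonz(d,s,299,231,.255),wonz(d,s,304.5,187.5,.125))
# door outer right top corner & cabinet
print(wonz(d,s,230+42/4,170+465/4,.265),wonz(d,s,230+22/4,170+590/4,.275))
# pan handle in wrist: centre of black bar top z=.096
print(wonz(d,s,230+577/4,170+300/4,.087))
R=Ro.from_rotvec(s['ee_rot']).as_matrix();print(R.T@(np.array([.605,.073,.233])-s['tool_pos']))
E
```

```text
[0.6036 0.0729 0.255 ] [0.6043 0.0707 0.125 ]
[0.6457 0.0316 0.265 ] [0.6676 0.0284 0.275 ]
[0.6864 0.1629 0.087 ]
[-0.0142  0.013   0.0997]
```

Request:
{"op": "servo_tool", "data": {"motion": [[-1, -0.0157, 0.0123, 0, 0], [-1, 0, 0, 0, 0.056], [-1, 0, 0, 0.03, 0], [-1, 0, 0, 0.03, 0], [-1, 0, 0, 0.03, 0], [-1, 0, 0, 0.01, 0], [-1, 0, 0, 0, 0], [-1, 0, 0, 0, 0]]}}

```text
time: 3.0
tool_pos: [0.6049, 0.072, 0.2349]
ee_rot: [2.227, 2.214, 0.002]
force: [0.7, -0.5, -0.9]
grip_width: 0.0854
```

```bash
python3 - <<'E'
from h import *
np.set_printoptions(precision=4,suppress=True)
s=env.read_state();print(s['tool_pos'],s['joint_positions'],s['force'])
for n in ['wrist']: d=snap(n,n+'3.png')
E
```

```text
[0.6049 0.072  0.2349] [-0.0193  0.3646  0.129   1.3333  0.     -0.0131] [ 0.7419 -0.4979 -0.9176]
```

View pics/wrist3.png

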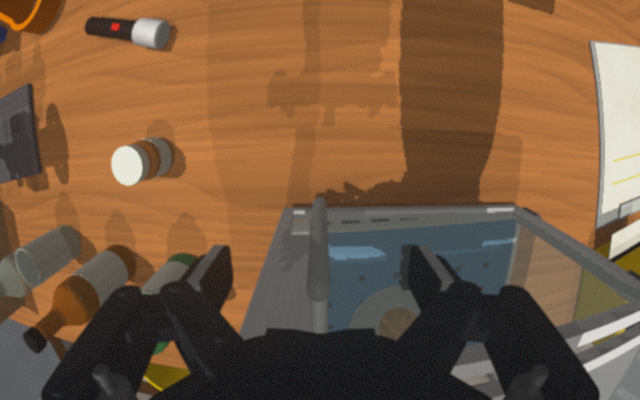

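Request:
{"op": "servo_tool", "data": {"motion": [[1, 0, 0, 0, 0], [1, 0, 0, 0, 0], [1, 0, 0, 0, 0], [1, 0, 0, 0, 0], [1, 0, 0, 0, 0], [1, 0, 0, 0, 0], [1, 0, 0, 0, 0], [1, 0, 0, 0, 0]], "squeeze": 40}}

```text
time: 3.85
tool_pos: [0.6046, 0.0712, 0.2334]
ee_rot: [2.229, 2.213, -0.0]
force: [-0.1, -3.2, 1.2]
grip_width: 0.0087
```

Request:
{"op": "servo_tool", "data": {"motion": [[1, 0.0023, -0.0124, 0, 0.05], [1, 0.0023, -0.0124, 0, 0.05], [1, 0.0023, -0.0124, 0, 0.05], [1, 0.0023, -0.0124, 0, 0.05], [1, 0, 0, 0, 0]]}}

```text
time: 4.35
tool_pos: [0.5543, 0.0845, 0.2334]
ee_rot: [2.44, 1.978, -0.003]
force: [-1.6, -6.2, 1.1]
grip_width: 0.0088
```

```bash
python3 - <<'E'
from h import *
np.set_printoptions(precision=4,suppress=True)
s=env.read_state();print(s['tool_pos'],s['joint_positions'],s['force'],s['moment'])
R=Ro.from_rotvec(s['ee_rot']).as_matrix();print(R[:,0],np.arctan2(R[1,0],R[0,0]))
H=np.array([.6465,.3211]);print(np.linalg.norm(s['tool_pos'][:2]-H), R[:2,:2].T@(H-s['tool_pos'][:2]))
E
```

```text
[0.5543 0.0845 0.2334] [ 0.0022  0.284   0.0064  1.2945 -0.0013  0.2108] [-1.5814 -6.1666  1.1174] [-1.0291  0.4018  0.0353]
[ 0.207   0.9783 -0.0015] 1.362252512964004
0.25394702146891207 [0.2506 0.0412]
```

Request:
{"op": "servo_tool", "data": {"motion": [[1, 0.0052, -0.0248, 0, 0.1], [1, 0.0052, -0.0248, 0, 0.1], [1, 0.0052, -0.0248, 0, 0.1], [1, 0.0052, -0.0248, 0, 0.1], [1, 0.0052, -0.0248, 0, 0.1], [1, 0.0052, -0.0248, 0, 0.1], [1, 0.0052, -0.0248, 0, 0.1], [1, 0, 0, 0, 0]]}}

```text
time: 5.15
tool_pos: [0.4215, 0.1997, 0.2333]
ee_rot: [-2.97, -1.022, 0.004]
force: [-10.0, -6.7, 5.7]
grip_width: 0.0086
```

```bash
cat > st.py <<'E'
from h import *
np.set_printoptions(precision=4,suppress=True)
s=env.read_state();print(s['time'],s['tool_pos'],s['joint_positions'],s['force'],s['moment'])
R=Ro.from_rotvec(s['ee_rot']).as_matrix();print(R,np.arctan2(R[1,0],R[0,0]))
H=np.array([.6465,.3211]);print(np.linalg.norm(s['tool_pos'][:2]-H), R[:2,:2].T@(H-s['tool_pos'][:2]))
E
python3 st.py
```

```text
5.15 [0.4215 0.1997 0.2333] [ 0.2621  0.1254 -0.2008  1.2475  0.0004  1.1703] [-10.0364  -6.6888   5.7105] [-0.9701  1.7607 -0.0519]
[[ 0.7884  0.6151 -0.0029]
 [ 0.6151 -0.7884 -0.0003]
 [-0.0025 -0.0015 -1.    ]] 0.6625319801529485
0.25566366244813665 [0.2521 0.0427]
```

Request:
{"op": "servo_tool", "data": {"motion": [[1, 0.0042, -0.0248, 0, 0.1], [1, 0.0042, -0.0248, 0, 0.1], [1, 0.0047, -0.0248, 0, 0.1], [1, 0.0047, -0.0248, 0, 0.1], [1, 0, 0, 0, 0]]}}

```text
time: 5.65
tool_pos: [0.3916, 0.2953, 0.2333]
ee_rot: [-3.113, -0.411, -0.002]
force: [3.2, -0.4, 0.3]
grip_width: 0.0086
```

```bash
python3 st.py
```

```text
5.65 [0.3916 0.2953 0.2333] [ 0.4745  0.1632 -0.1547  1.2512  0.0007  1.7826] [ 3.1941 -0.3533  0.2587] [ 0.0498 -0.547  -0.1058]
[[ 0.9657  0.2597  0.0012]
 [ 0.2597 -0.9657  0.0014]
 [ 0.0015 -0.001  -1.    ]] 0.2626870692328253
0.2562262707072493 [0.2529 0.0413]
```

Request:
{"op": "servo_tool", "data": {"motion": [[1, 0.0051, -0.0249, 0, 0.1], [1, 0.0051, -0.0249, 0, 0.1], [1, 0.0051, -0.0249, 0, 0.1], [1, 0.0051, -0.0249, 0, 0.1], [1, 0.002, -0.01, 0, 0.04], [1, 0, 0, 0, 0], [1, 0, 0, 0, 0]]}}

```text
time: 6.35
tool_pos: [0.4039, 0.4033, 0.2334]
ee_rot: [-3.129, 0.274, -0.0]
force: [0.6, -0.1, 2.7]
grip_width: 0.0088
```

```bash
python3 st.py
```

```text
6.35 [0.4039 0.4033 0.2334] [0.6376 0.3    0.0293 1.2997 0.     2.3832] [ 0.6348 -0.0933  2.6853] [-0.0472 -0.2584  0.0168]
[[ 0.9848 -0.1739  0.0003]
 [-0.1739 -0.9848  0.0002]
 [ 0.0003 -0.0003 -1.    ]] -0.1748214108320593
0.25610926868017747 [0.2532 0.0387]
```

Request:
{"op": "servo_tool", "data": {"motion": [[-1, 0, 0, 0, 0], [-1, 0, 0, 0, 0], [-1, 0, 0, 0, 0], [-1, 0, 0, 0, 0], [-1, 0, 0, 0, 0], [-1, 0, 0, -0.02, 0], [-1, 0, 0, -0.04, 0], [-1, 0, 0, -0.04, 0], [-1, 0, 0, 0, 0]]}}

```text
time: 7.25
tool_pos: [0.4046, 0.4038, 0.3386]
ee_rot: [-3.124, 0.275, -0.009]
force: [-0.8, 0.7, -0.4]
grip_width: 0.0852
```

```bash
python3 st.py; python3 - <<'E'
from h import *
for n in ['scene','side','wrist']: snap(n,n+'4.png')
E
```

```text
7.25 [0.4046 0.4038 0.3386] [0.6377 0.284  0.2712 1.5499 0.     2.3844] [-0.8156  0.7193 -0.4134] [-0.0109 -0.0424  0.0104]
[[ 0.9846 -0.1749  0.0065]
 [-0.175  -0.9846  0.0049]
 [ 0.0055 -0.0059 -1.    ]] -0.17588523864711145
0.25569313288885215 [0.2527 0.0391]
```

View pics/scene4.png

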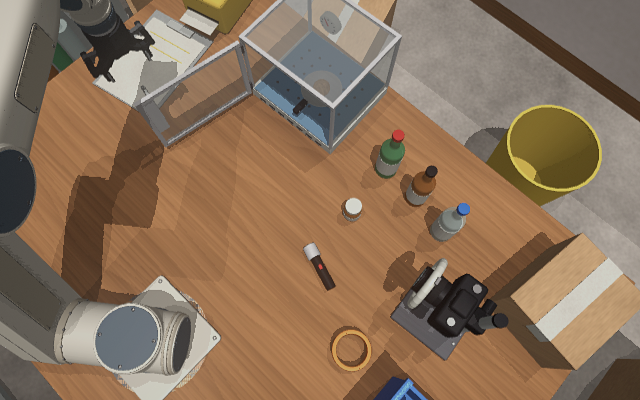

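View pics/side4.png

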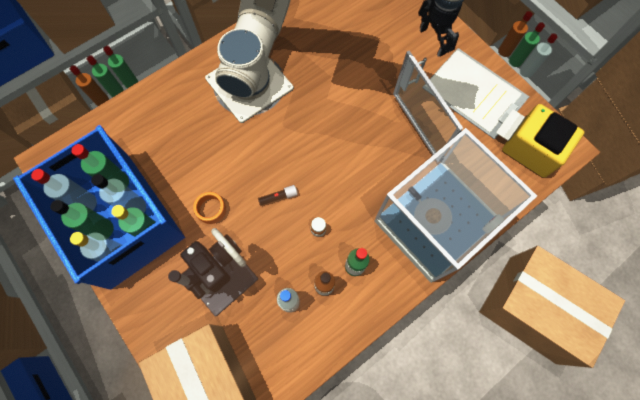

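```bash
python3 - <<'E'
import numpy as np
from scipy.optimize import least_squares
D=[([ 0.9954,.2592,.0207],[.2255,.5013,.2526]),([.4311,.1693,.1054],[.4174,.284,.3333]),([.0049,.3383,.335],[.5915,.0866,.3327]),([-.0193,.3646,.129],[.6049,.072,.2349]),([.0022,.284,.0064],[.5543,.0845,.2334]),([.2621,.1254,-.2008],[.4215,.1997,.2333]),([.4745,.1632,-.1547],[.3916,.2953,.2333]),([.6376,.3,.0293],[.4039,.4033,.2334]),([.6377,.284,.2712],[.4046,.4038,.3386])]
def f(p):
    A,B,e,h,d,fo=p;o=[]
    for (a,b,c),X in D:
        r=np.hypot(X[0],X[1]); rr=np.sqrt(r*r-d*d)
        o+=[A*np.sin(b)+B*np.cos(b-c+fo)+e-rr, A*np.cos(b)-B*np.sin(b-c+fo)+h-X[2], r*np.sin(np.arctan2(X[1],X[0])-a)-d]
    return o
r=least_squares(f,[.4,.4,0,0,.08,0],x_scale=.1);print(r.x,abs(r.fun).max())
E
```

```text
[ 5.86132123e-01  3.99977210e-01 -2.86045055e-04 -2.44951915e-01
  8.36057427e-02 -6.51578591e-02] 0.002102379874707405
```

Request:
{"op": "servo_tool", "data": {"motion": [[-1, 0, 0, -0.005, -0.15], [-1, 0, 0, -0.005, -0.15], [-1, 0, 0, -0.005, -0.15], [-1, 0, 0, -0.005, -0.15], [-1, 0, 0, -0.005, -0.15], [-1, 0, 0, -0.005, -0.15], [-1, 0, 0, -0.005, -0.15], [-1, 0, 0, -0.005, -0.15], [-1, 0, 0, -0.005, -0.15], [-1, 0, 0, -0.005, -0.15]]}}

```text
time: 8.4
tool_pos: [0.4036, 0.403, 0.3819]
ee_rot: [-2.472, -1.939, 0.004]
force: [0.8, -0.1, 0.5]
grip_width: 0.0856
```

Request:
{"op": "servo_tool", "data": {"motion": [[-1, 0, 0, 0, -0.15], [-1, 0, 0, 0, -0.15], [-1, -0.049, 0.005, 0, 0], [-1, -0.049, 0.005, 0, 0], [-1, -0.049, 0.005, 0, 0], [-1, -0.049, 0.005, 0, 0], [-1, -0.049, 0.005, 0, 0], [-1, -0.049, 0.005, 0, 0], [-1, 0, 0, 0, 0], [-1, 0, 0, 0, 0]]}}

```text
time: 9.4
tool_pos: [0.4493, 0.11, 0.3822]
ee_rot: [-2.164, -2.275, 0.002]
force: [-0.4, -0.7, -0.0]
grip_width: 0.0852
```

```bash
python3 st.py
```

```text
9.4 [0.4493 0.11   0.3822] [0.0582 0.1014 0.1468 1.6184 0.0002 0.0083] [-0.3642 -0.6657 -0.0492] [ 0.012  -0.0293  0.0357]
[[-0.0499  0.9988 -0.0022]
 [ 0.9988  0.0499  0.0001]
 [ 0.0002 -0.0022 -1.    ]] 1.6206739675697042
0.28892333854157326 [0.201  0.2075]
```

Request:
{"op": "servo_tool", "data": {"motion": [[-1, 0, 0, -0.04, 0], [-1, 0, 0, -0.04, 0], [-1, 0, 0, -0.04, 0], [-1, 0, 0, -0.04, 0], [-1, 0, 0, -0.04, 0], [-1, 0, 0, -0.04, 0], [-1, 0, 0, 0, 0]]}}

```text
time: 10.1
tool_pos: [0.4328, 0.1087, 0.543]
ee_rot: [2.116, 2.234, 0.106]
force: [-1.0, 0.4, -0.0]
grip_width: 0.0852
```

```bash
python3 st.py
```

```text
10.1 [0.4328 0.1087 0.543 ] [0.0566 0.106  0.5771 1.9486 0.0018 0.0024] [-0.9571  0.3564 -0.0079] [-0.0363  0.1429 -0.0517]
[[-0.0543  0.9942  0.0929]
 [ 0.9985  0.0539  0.0071]
 [ 0.002   0.0931 -0.9957]] 1.6251197512335105
0.30124883496697447 [0.2004 0.2239]
```

Request:
{"op": "servo_tool", "data": {"motion": [[-1, 0, 0.01, -0.05, 0], [-1, 0, 0.01, -0.05, 0], [-1, 0, 0.01, -0.05, 0], [-1, 0, 0.015, -0.05, 0], [-1, 0, 0.02, -0.05, 0], [-1, 0, 0.02, -0.05, 0], [-1, 0, 0.02, -0.05, 0], [-1, 0, 0.02, -0.05, 0]]}}

```text
time: 10.9
tool_pos: [0.4424, 0.1038, 0.6672]
ee_rot: [1.953, 2.059, 0.423]
force: [1.1, -0.1, -0.4]
grip_width: 0.0855
```

```bash
python3 st.py
```

```text
10.9 [0.4424 0.1038 0.6672] [ 0.0401  0.063   0.8421  1.9481  0.009  -0.0108] [ 1.0729 -0.0511 -0.3906] [-0.0701  0.3904 -0.0342]
[[-0.0535  0.9191  0.3903]
 [ 0.9986  0.0477  0.0246]
 [ 0.004   0.3911 -0.9203]] 1.6243461981990674
0.29807883414147124 [0.206  0.1979]
```

Request:
{"op": "servo_tool", "data": {"motion": [[-1, 0, 0.02, -0.05, 0], [-1, 0, 0.02, -0.05, 0], [-1, 0, 0.02, -0.05, 0], [-1, 0, 0.02, -0.05, 0], [-1, 0, 0, 0, 0]]}}

```text
time: 11.4
tool_pos: [0.419, 0.1018, 0.7338]
ee_rot: [1.859, 1.96, 0.568]
force: [-0.6, 0.0, 0.5]
grip_width: 0.0854
```

```bash
python3 st.py
```

```text
11.4 [0.419  0.1018 0.7338] [ 0.0353  0.0191  0.9578  1.9485  0.0124 -0.0137] [-0.6458  0.0165  0.5477] [-0.018   0.4829 -0.005 ]
[[-0.0535  0.8455  0.5313]
 [ 0.9986  0.0436  0.0312]
 [ 0.0032  0.5322 -0.8466]] 1.6243081755592204
0.31596724883852045 [0.2068 0.2019]
```

Request:
{"op": "servo_tool", "data": {"motion": [[-1, 0, 0.02, -0.05, 0], [-1, 0, 0.02, -0.04, 0], [-1, 0, 0, 0, 0]]}}

```text
time: 11.7
tool_pos: [0.4047, 0.1013, 0.7632]
ee_rot: [1.816, 1.913, 0.629]
force: [-1.0, 0.1, 0.1]
grip_width: 0.0856
```

```bash
python3 st.py; python3 - <<'E'
from h import *
s=env.read_state();R=Ro.from_rotvec(s['ee_rot']).as_matrix()
for X in [(.52,.15,.30),(.56,.162,.20),(.686-.057,.1645-.003,.087+.069)]: print(R.T@(np.array(X)-s['tool_pos']))
E
```

```text
11.7 [0.4047 0.1013 0.7632] [ 0.0352 -0.0012  1.0088  1.9483  0.0126 -0.0129] [-1.0353  0.0545  0.092 ] [0.012  0.5397 0.0044]
[[-0.053   0.8054  0.5903]
 [ 0.9986  0.0413  0.0333]
 [ 0.0025  0.5912 -0.8065]] 1.6238120507695553
0.3267685439178566 [0.2067 0.2038]
[ 0.04133484 -0.17895839  0.44324113]
[ 0.05094771 -0.20537039  0.54790249]
[ 0.04668179 -0.17583074  0.62410262]
```

Request:
{"op": "servo_tool", "data": {"motion": [[-1, 0.0041, -0.0179, 0.0443, 0], [-1, 0.0041, -0.0179, 0.0443, 0], [-1, 0.0041, -0.0179, 0.0443, 0], [-1, 0.0041, -0.0179, 0.0443, 0], [-1, 0.0041, -0.0179, 0.0443, 0], [-1, 0.0041, -0.0179, 0.0443, 0], [-1, 0.0041, -0.0179, 0.0443, 0], [-1, 0.0041, -0.0179, 0.0443, 0], [-1, 0.0041, -0.0179, 0.0443, 0], [-1, 0.0041, -0.0179, 0.0443, 0]]}}

```text
time: 12.7
tool_pos: [0.5148, 0.1474, 0.3188]
ee_rot: [1.82, 1.918, 0.623]
force: [1.6, -0.4, -0.1]
grip_width: 0.0856
```

Request:
{"op": "servo_tool", "data": {"motion": [[-1, 0, 0, 0, 0], [-1, 0, 0, 0, 0]]}}

```text
time: 12.9
tool_pos: [0.5152, 0.1473, 0.3215]
ee_rot: [1.821, 1.918, 0.622]
force: [0.1, -0.7, 1.2]
grip_width: 0.0851
```

```bash
python3 st.py; python3 - <<'E'
from h import *
s=env.read_state();np.save('pics/s5.npy',s,allow_pickle=True)
for n in ['wrist','scene','side']: snap(n,n+'5.png')
E
```

```text
12.9 [0.5152 0.1473 0.3215] [ 0.1498 -0.1344 -0.4143  0.668  -0.0547  0.08  ] [ 0.0839 -0.6582  1.167 ] [-0.0724  0.4745  0.0348]
[[-0.0529  0.8099  0.5842]
 [ 0.9986  0.0416  0.0329]
 [ 0.0024  0.5851 -0.811 ]] 1.6237644329705077
0.21786483314592792 [0.1667 0.1136]
```

View pics/wrist5.png

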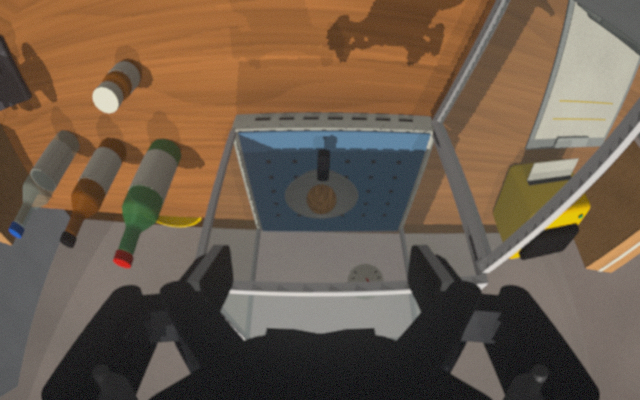

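View pics/scene5.png

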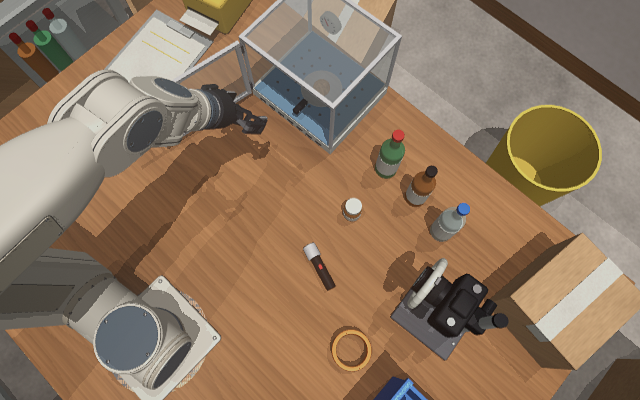

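```bash
python3 - <<'E'
from h import *
a=cv2.imread('pics/wrist5.png')[100:240,250:400]
cv2.imwrite('pics/z7.png',cv2.resize(a,None,fx=4,fy=4,interpolation=cv2.INTER_CUBIC))
d=load('wrist5');s=np.load('pics/s5.npy',allow_pickle=True).item()
h=cv2.cvtColor(cv2.imread('pics/wrist5.png'),cv2.COLOR_BGR2GRAY)
m=np.zeros_like(h);m[145:190,305:340]=(h[145:190,305:340]<38)
n,l,st,c=cv2.connectedComponentsWithStats(m);print(st,c)
b=d['color'].astype(int);mm=((b[:,:,0]-b[:,:,2])>25).astype(np.uint8);k=np.zeros_like(mm);k[175:225,295:350]=mm[175:225,295:350]
n,l,st2,c2=cv2.connectedComponentsWithStats(k);print(st2,c2)
E
```

```text
[[     0      0    640    400 255857]
 [   320    150      1      1      1]
 [   319    150     10      8     36]
 [   326    158      1      1      1]
 [   326    161      1      1      1]
 [   320    163      4      3      5]
 [   326    163      1      1      1]
 [   328    163      1      1      1]
 [   325    165      1      2      2]
 [   319    166      2      2      3]
 [   323    167      1      1      1]
 [   318    168     11     12     91]] [[319.49812591 199.51778923]
 [320.         150.        ]
 [324.02777778 153.47222222]
 [326.         158.        ]
 [326.         161.        ]
 [321.6        163.6       ]
 [326.         163.        ]
 [328.         163.        ]
 [325.         165.5       ]
 [319.33333333 166.33333333]
 [323.         167.        ]
 [322.3956044  174.08791209]]
[[     0      0    640    400 255366]
 [   307    185     29     29    634]] [[319.49606447 199.50166819]
 [321.0851735  198.82807571]]
```

View pics/z7.png

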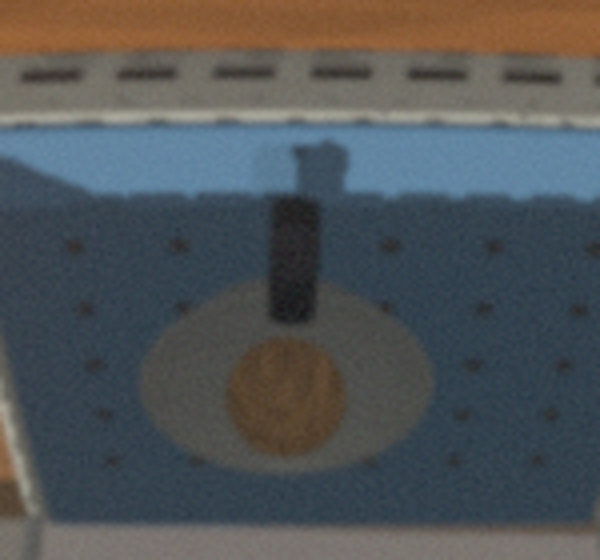

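```bash
python3 - <<'E'
from h import *
np.set_printoptions(precision=4,suppress=True)
d=load('wrist5');s=np.load('pics/s5.npy',allow_pickle=True).item()
print('cork',wonz(d,s,321.1,198.8,.075))
for uv,z in [((323.7,149.5),.078),((323.7,149.5),.087),((323.5,165),.096),((323,178),.096),((323,181),.096),((323.3,165),.090)]: print(uv,z,wonz(d,s,*uv,z))
# predicted: pan center at cork; handle grip at 88mm with yaw .053
E
```

```text
cork [0.774  0.1638 0.075 ]
(323.7, 149.5) 0.078 [0.6657 0.1611 0.078 ]
(323.7, 149.5) 0.087 [0.6575 0.1605 0.087 ]
(323.5, 165) 0.096 [0.6767 0.1613 0.096 ]
(323, 178) 0.096 [0.7019 0.1622 0.096 ]
(323, 181) 0.096 [0.708  0.1626 0.096 ]
(323.3, 165) 0.09 [0.6827 0.1615 0.09  ]
```

Request:
{"op": "servo_tool", "data": {"motion": [[-1, 0.0007, 0, 0.03, 0], [-1, 0.0008, 0, 0.04, 0], [-1, 0.0008, 0, 0.04, 0], [-1, 0.0008, 0, 0.04, 0], [-1, 0.0008, 0, 0.035, 0], [-1, 0.0008, 0, 0.02, 0], [-1, 0, 0, 0, 0], [-1, 0, 0, 0, 0]]}}

```text
time: 13.85
tool_pos: [0.6355, 0.1587, 0.1569]
ee_rot: [1.819, 1.916, 0.625]
force: [0.4, 0.7, 1.5]
grip_width: 0.0853
```

```bash
python3 st.py; python3 - <<'E'
from h import *
np.set_printoptions(precision=4,suppress=True)
s=env.read_state();np.save('pics/s6.npy',s,allow_pickle=True)
R=Ro.from_rotvec(s['ee_rot']).as_matrix();print(R.T@(np.array([.6812,.1614,.0894])-s['tool_pos']))
for n in ['wrist','scene','side']: snap(n,n+'6.png')
a=cv2.imread('pics/scene6.png');b=cv2.imread('pics/side6.png')
cv2.imwrite('pics/z8.png',np.hstack([cv2.resize(a[0:170,220:420],None,fx=2,fy=2),cv2.resize(b[100:270,350:550],None,fx=2,fy=2)]))
E
```

```text
13.85 [0.6355 0.1587 0.1569] [ 0.1364  0.1943 -0.5282  0.2218 -0.0469  0.0694] [0.4101 0.7048 1.4818] [-0.0563  0.5207  0.0744]
[[-0.0527  0.8081  0.5866]
 [ 0.9986  0.041   0.0331]
 [ 0.0027  0.5876 -0.8092]] 1.6234720658194464
0.16278874342705935 [0.1616 0.0155]
[ 0.0001 -0.0026  0.0815]
```

View pics/wrist6.png

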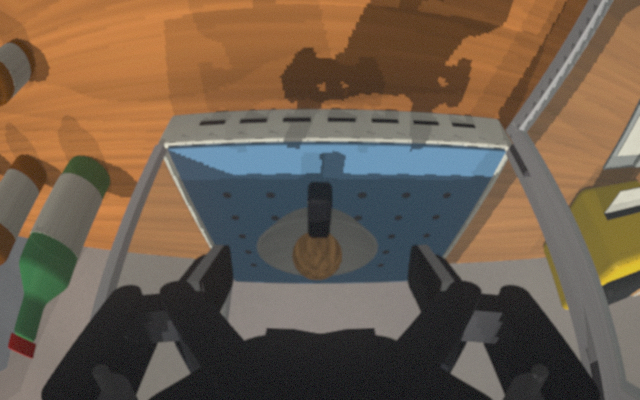

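View pics/z8.png

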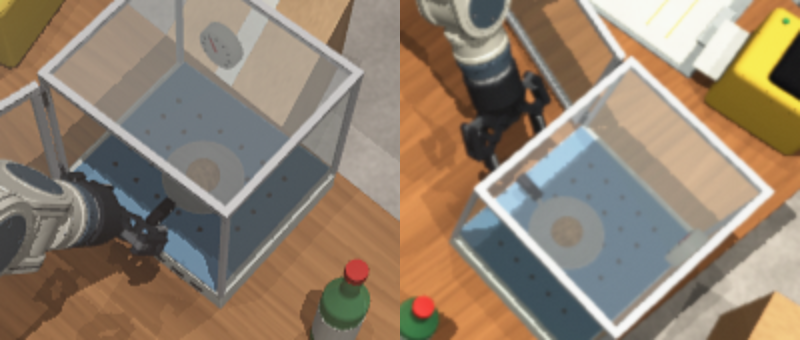

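```bash
python3 - <<'E'
from h import *
np.set_printoptions(precision=4,suppress=True)
d=load('wrist6');s=np.load('pics/s6.npy',allow_pickle=True).item()
print('cork',wonz(d,s,317,255.5,.075))
for uv,z in [((319,182),.078),((319.5,198),.096),((319.5,236),.096)]: print(uv,z,wonz(d,s,*uv,z))
cv2.imwrite('pics/z9.png',cv2.resize(d['color'][140:290,240:400,::-1],None,fx=4,fy=4,interpolation=cv2.INTER_CUBIC))
E
```

```text
cork [0.776  0.1636 0.075 ]
(319, 182) 0.078 [0.6656 0.16   0.078 ]
(319.5, 198) 0.096 [0.6601 0.16   0.096 ]
(319.5, 236) 0.096 [0.7051 0.1623 0.096 ]
```

View pics/z9.png

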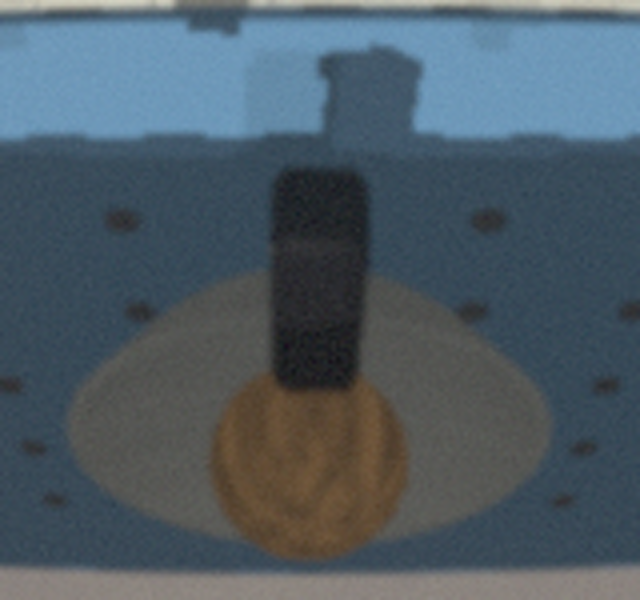

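Request:
{"op": "servo_tool", "data": {"motion": [[-1, 0, -0.0015, 0.015, 0], [-1, 0, 0, 0.02, 0], [-1, 0, 0, 0.02, 0], [-1, 0, 0, 0.015, 0], [-1, 0, 0, 0.01, 0], [-1, 0, 0, 0, 0], [-1, 0, 0, 0, 0], [-1, 0, 0, 0, 0]]}}

```text
time: 14.8
tool_pos: [0.6804, 0.1614, 0.0903]
ee_rot: [1.82, 1.917, 0.624]
force: [-0.2, -0.0, -0.7]
grip_width: 0.0854
```

```bash
python3 st.py; python3 - <<'E'
from h import *
np.set_printoptions(precision=4,suppress=True)
s=env.read_state();np.save('pics/s7.npy',s,allow_pickle=True)
for n in ['wrist','scene','side']: snap(n,n+'7.png')
a=cv2.imread('pics/scene7.png');b=cv2.imread('pics/side7.png')
cv2.imwrite('pics/z10.png',np.hstack([cv2.resize(a[0:170,220:420],None,fx=2,fy=2),cv2.resize(b[100:270,350:550],None,fx=2,fy=2)]))
E
```

```text
14.8 [0.6804 0.1614 0.0903] [ 0.1299  0.3415 -0.5266  0.0767 -0.043   0.0639] [-0.2464 -0.0185 -0.7054] [-0.0377  0.513  -0.0156]
[[-0.0529  0.8086  0.586 ]
 [ 0.9986  0.0412  0.0332]
 [ 0.0027  0.5869 -0.8096]] 1.6237140912120813
0.16329555071141874 [ 0.1613 -0.0208]
```

View pics/wrist7.png

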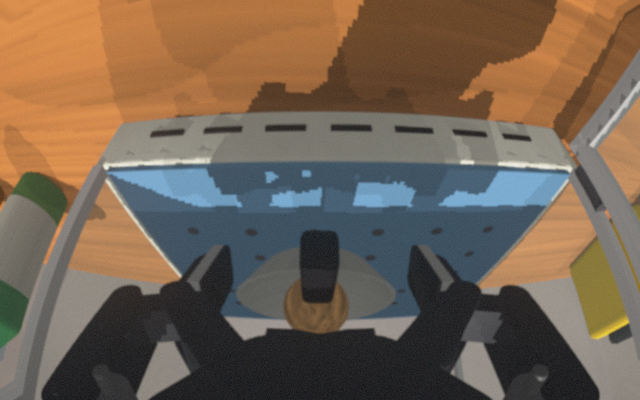

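View pics/z10.png

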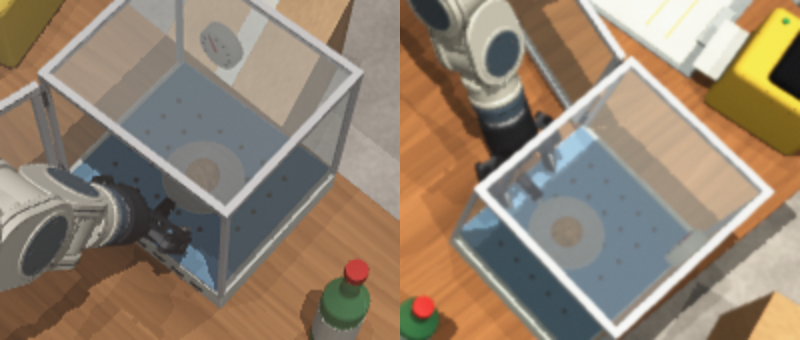

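Request:
{"op": "servo_tool", "data": {"motion": [[-0.6, 0, 0, 0, 0], [-0.2, 0, 0, 0, 0], [0.1, 0, 0, 0, 0], [0.3, 0, 0, 0, 0], [0.4, 0, 0, 0, 0], [0.4, 0, 0, 0, 0], [0.4, 0, 0, 0, 0], [0.4, 0, 0, 0, 0]], "squeeze": 20}}

```text
time: 15.75
tool_pos: [0.6805, 0.1613, 0.0894]
ee_rot: [1.82, 1.917, 0.623]
force: [0.0, -0.9, 0.3]
grip_width: 0.0256
```

```bash
python3 - <<'E'
from h import *
np.set_printoptions(precision=4,suppress=True)
s=env.read_state();np.save('pics/s8.npy',s,allow_pickle=True);print(s['grip_width'],s['force'])
for n in ['wrist']: d=snap(n,n+'8.png')
cv2.imwrite('pics/z11.png',cv2.resize(d['color'][200:350,220:420,::-1],None,fx=4,fy=4,interpolation=cv2.INTER_CUBIC))
E
```

```text
0.02557711225502815 [ 0.0356 -0.8704  0.2872]
```

View pics/z11.png

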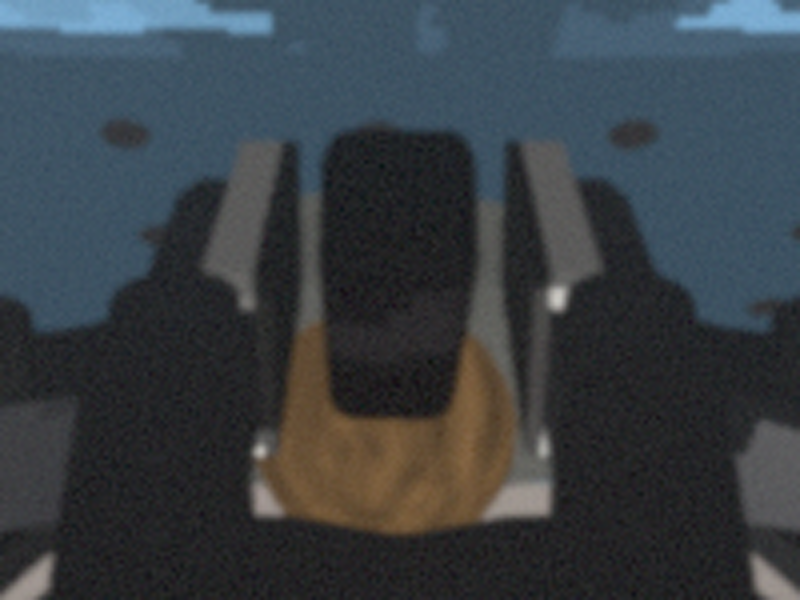

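Request:
{"op": "servo_tool", "data": {"motion": [[0.45, 0, 0, 0, 0], [0.5, 0, 0, 0, 0], [0.53, 0, 0, 0, 0], [0.56, 0, 0, 0, 0], [0.58, 0, 0, 0, 0], [0.6, 0, 0, 0, 0], [0.62, 0, 0, 0, 0], [0.64, 0, 0, 0, 0], [0.66, 0, 0, 0, 0], [0.7, 0, 0, 0, 0]], "squeeze": 20}}

```text
time: 16.8
tool_pos: [0.6805, 0.1612, 0.0895]
ee_rot: [1.82, 1.917, 0.623]
force: [0.7, -0.2, 0.0]
grip_width: 0.0158
```

Request:
{"op": "servo_tool", "data": {"motion": [[0.8, 0, 0, 0, 0], [1, 0, 0, 0, 0], [1, 0, 0, 0, 0], [1, 0, 0, 0, 0]], "squeeze": 60}}

```text
time: 17.2
tool_pos: [0.6805, 0.1613, 0.0895]
ee_rot: [1.82, 1.917, 0.624]
force: [0.1, -1.5, 1.7]
grip_width: 0.0151
```

```bash
python3 st.py;python3 - <<'E'
from h import *
for n in ['wrist']: d=snap(n,n+'9.png')
cv2.imwrite('pics/z12.png',cv2.resize(d['color'][200:350,220:420,::-1],None,fx=3,fy=3,interpolation=cv2.INTER_CUBIC))
E
```

```text
17.2 [0.6805 0.1613 0.0895] [ 0.1297  0.3427 -0.5267  0.0761 -0.043   0.0639] [ 0.1286 -1.4671  1.6582] [-0.2025  0.434  -0.153 ]
[[-0.0527  0.809   0.5854]
 [ 0.9986  0.0412  0.033 ]
 [ 0.0026  0.5863 -0.8101]] 1.623564498428304
0.16340859123451076 [ 0.1614 -0.0209]
```

View pics/z12.png

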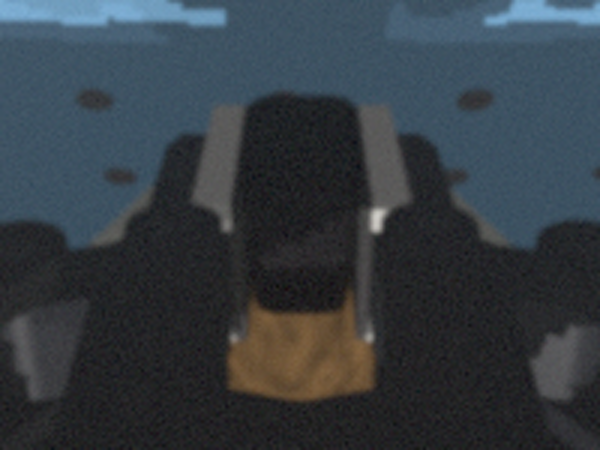

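Request:
{"op": "servo_tool", "data": {"motion": [[1, 0, 0.0006, -0.0008, 0], [1, 0, 0.0012, -0.0016, 0], [1, 0, 0.0018, -0.0024, 0], [1, 0, 0.0018, -0.0024, 0], [1, 0, 0.0006, -0.0008, 0], [1, 0, 0, 0, 0], [1, 0, 0, 0, 0]]}}

```text
time: 17.95
tool_pos: [0.6806, 0.1613, 0.0994]
ee_rot: [1.82, 1.917, 0.623]
force: [0.1, 0.4, -0.6]
grip_width: 0.015
```

```bash
python3 st.py;python3 - <<'E'
from h import *
for n in ['wrist','scene','side']: d=snap(n,n+'10.png')
a=cv2.imread('pics/scene10.png');b=cv2.imread('pics/side10.png')
cv2.imwrite('pics/z13.png',np.hstack([cv2.resize(a[20:160,240:400],None,fx=2.5,fy=2.5),cv2.resize(b[120:260,370:530],None,fx=2.5,fy=2.5)]))
E
```

```text
17.95 [0.6806 0.1613 0.0994] [ 0.1297  0.3296 -0.5136  0.1025 -0.0429  0.0638] [ 0.0801  0.3954 -0.6463] [-0.045   0.8605  0.0397]
[[-0.0528  0.8092  0.5852]
 [ 0.9986  0.0413  0.0331]
 [ 0.0026  0.5861 -0.8102]] 1.623639848249782
0.16342777202637768 [ 0.1614 -0.021 ]
```

View pics/z13.png

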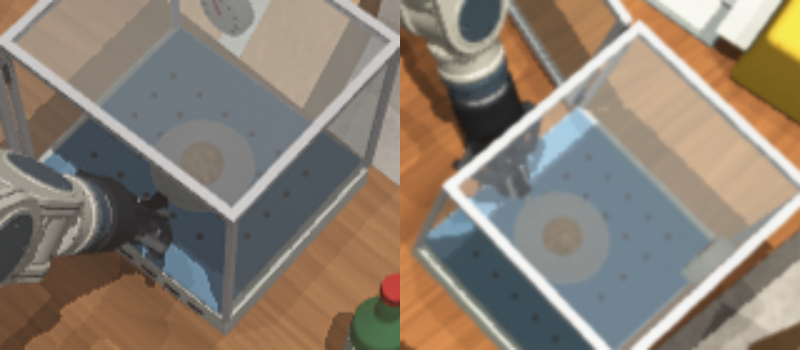

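Request:
{"op": "servo_tool", "data": {"motion": [[1, 0, -0.0024, -0.0018, 0], [1, 0, -0.0049, -0.0035, 0], [1, 0, -0.0073, -0.0053, 0], [1, 0, -0.0097, -0.007, 0], [1, 0, -0.0097, -0.007, 0], [1, 0, -0.0097, -0.007, 0], [1, 0, -0.0097, -0.007, 0], [1, 0, -0.0097, -0.007, 0], [1, 0, -0.0097, -0.007, 0], [1, 0, -0.0097, -0.007, 0]]}}

```text
time: 19.1
tool_pos: [0.5779, 0.1558, 0.0994]
ee_rot: [1.82, 1.917, 0.624]
force: [-0.4, 0.2, -0.6]
grip_width: 0.0154
```

Request:
{"op": "servo_tool", "data": {"motion": [[1, 0, -0.0097, -0.007, 0], [1, 0, -0.0097, -0.007, 0], [1, 0, -0.0097, -0.007, 0], [1, 0, -0.0097, -0.007, 0], [1, 0, -0.0097, -0.007, 0], [1, 0, -0.0097, -0.007, 0], [1, 0, -0.0073, -0.0053, 0], [1, 0, -0.0049, -0.0035, 0], [1, 0, -0.0024, -0.0018, 0], [1, 0, 0, 0, 0]]}}

```text
time: 20.1
tool_pos: [0.4892, 0.1512, 0.0995]
ee_rot: [1.82, 1.917, 0.624]
force: [0.0, -0.2, -0.4]
grip_width: 0.0155
```

```bash
python3 st.py;python3 - <<'E'
from h import *
for n in ['wrist','scene','side']: d=snap(n,n+'11.png')
a=cv2.imread('pics/scene11.png');b=cv2.imread('pics/side11.png')
cv2.imwrite('pics/z14.png',np.hstack([cv2.resize(a[30:190,180:340],None,fx=2.5,fy=2.5),cv2.resize(b[80:240,330:490],None,fx=2.5,fy=2.5)]))
E
```

```text
20.1 [0.4892 0.1512 0.0995] [ 0.1722  0.0598 -0.8955 -0.0079 -0.0677  0.0983] [ 0.003  -0.2362 -0.4287] [ 0.033   0.8264 -0.0228]
[[-0.0529  0.809   0.5855]
 [ 0.9986  0.0413  0.0331]
 [ 0.0026  0.5864 -0.81  ]] 1.6236771842523419
0.2315497410741404 [0.1614 0.1343]
```

View pics/z14.png

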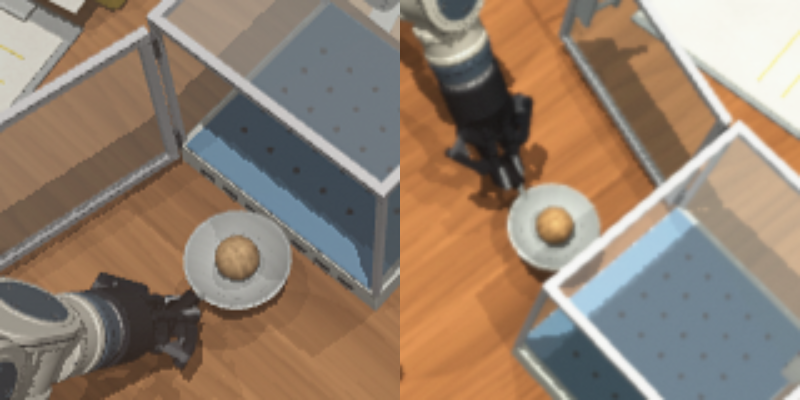

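Request:
{"op": "servo_tool", "data": {"motion": [[1, 0, -0.0018, 0.0024, 0], [1, 0, -0.0035, 0.0049, 0], [1, 0, -0.0035, 0.0049, 0], [1, 0, -0.0035, 0.0049, 0], [1, 0, -0.0035, 0.0049, 0], [1, 0, -0.0035, 0.0049, 0], [1, 0, -0.0035, 0.0049, 0], [1, 0, -0.0035, 0.0049, 0], [1, 0, -0.0018, 0.0024, 0], [1, 0, 0, 0, 0]]}}

```text
time: 21.25
tool_pos: [0.4892, 0.1512, 0.0505]
ee_rot: [1.821, 1.918, 0.622]
force: [-0.1, -0.3, -1.1]
grip_width: 0.0148
```

```bash
python3 st.py
```

```text
21.25 [0.4892 0.1512 0.0505] [ 0.1723  0.1661 -0.975  -0.1924 -0.0679  0.0985] [-0.0965 -0.2958 -1.1391] [-0.0325  0.8314 -0.0253]
[[-0.0527  0.8097  0.5845]
 [ 0.9986  0.0413  0.0329]
 [ 0.0025  0.5854 -0.8108]] 1.6235705712027824
0.23150657241104702 [0.1613 0.1344]
```

Expected touch at about z = 0.0445; go down in small steps.

Request:
{"op": "servo_tool", "data": {"motion": [[1, 0, -0.0012, 0.0016, 0], [1, 0, -0.0012, 0.0016, 0], [1, 0, -0.0006, 0.0008, 0], [1, 0, 0, 0, 0], [1, 0, 0, 0, 0]]}}

```text
time: 21.75
tool_pos: [0.4894, 0.1513, 0.0462]
ee_rot: [1.82, 1.917, 0.624]
force: [0.2, 0.4, -1.3]
grip_width: 0.0152
```

Request:
{"op": "servo_tool", "data": {"motion": [[1, 0, -0.0006, 0.0008, 0], [1, 0, 0, 0, 0]]}}

```text
time: 21.95
tool_pos: [0.4893, 0.1513, 0.0451]
ee_rot: [1.82, 1.917, 0.623]
force: [1.4, 0.3, -2.0]
grip_width: 0.0152
```

```bash
python3 st.py
```

```text
21.95 [0.4893 0.1513 0.0451] [ 0.1724  0.1796 -0.9841 -0.2161 -0.0679  0.0986] [ 1.3978  0.3171 -2.034 ] [-0.0788  0.7681 -0.0177]
[[-0.0528  0.8091  0.5852]
 [ 0.9986  0.0413  0.033 ]
 [ 0.0026  0.5862 -0.8102]] 1.6236127304140617
0.2313896055891487 [0.1613 0.1342]
```

Request:
{"op": "servo_tool", "data": {"motion": [[1, 0, -0.0004, 0.0005, 0], [1, 0, 0, 0, 0], [1, 0, 0, 0, 0]]}}

```text
time: 22.25
tool_pos: [0.4894, 0.1513, 0.0446]
ee_rot: [1.82, 1.917, 0.624]
force: [-0.1, -0.7, -0.8]
grip_width: 0.0146
```

```bash
python3 st.py
```

```text
22.25 [0.4894 0.1513 0.0446] [ 0.1725  0.181  -0.985  -0.2185 -0.0679  0.0986] [-0.146  -0.6909 -0.7525] [-0.0563  0.6477  0.0179]
[[-0.0528  0.809   0.5854]
 [ 0.9986  0.0413  0.0331]
 [ 0.0026  0.5863 -0.8101]] 1.6236231510070427
0.23133522465157103 [0.1613 0.1341]
```

Request:
{"op": "servo_tool", "data": {"motion": [[1, 0, -0.0003, 0.0004, 0], [1, 0, 0, 0, 0], [1, 0, 0, 0, 0]]}}

```text
time: 22.55
tool_pos: [0.4895, 0.1513, 0.0444]
ee_rot: [1.82, 1.917, 0.624]
force: [-3.5, -0.3, 4.6]
grip_width: 0.0152
```

```bash
python3 st.py
```

```text
22.55 [0.4895 0.1513 0.0444] [ 0.1725  0.1819 -0.9857 -0.2208 -0.068   0.0986] [-3.5488 -0.2756  4.6176] [-0.1481  0.3886 -0.025 ]
[[-0.0528  0.8086  0.586 ]
 [ 0.9986  0.0412  0.0331]
 [ 0.0026  0.5869 -0.8097]] 1.62358886350371
0.23124076612442293 [0.1613 0.1339]
```

Request:
{"op": "servo_tool", "data": {"motion": [[0.6, 0, 0, 0, 0], [0.55, 0, 0, 0, 0], [0.5, 0, 0, 0, 0], [0.4, 0, 0, 0, 0], [0.2, 0, 0, 0, 0], [-0.2, 0, 0, 0, 0], [-1, 0, 0, 0, 0], [-1, 0, 0, 0, 0]], "squeeze": 20}}

```text
time: 23.35
tool_pos: [0.4893, 0.1513, 0.044]
ee_rot: [1.82, 1.917, 0.623]
force: [0.5, 0.0, 0.1]
grip_width: 0.0763
```

Request:
{"op": "servo_tool", "data": {"motion": [[-1, 0, 0, -0.01, 0], [-1, 0, 0, -0.02, 0], [-1, 0, 0, -0.03, 0], [-1, 0, 0, -0.03, 0], [-1, 0, 0.02, -0.03, 0], [-1, 0, 0.03, -0.03, 0], [-1, 0, 0.03, -0.03, 0]]}}

```text
time: 24.05
tool_pos: [0.4473, 0.1485, 0.2392]
ee_rot: [1.819, 1.917, 0.624]
force: [1.2, -0.4, -0.2]
grip_width: 0.0853
```

```bash
python3 st.py;python3 - <<'E'
from h import *
for n in ['wrist','scene','side']: d=snap(n,n+'12.png')
a=cv2.imread('pics/scene12.png');b=cv2.imread('pics/side12.png')
cv2.imwrite('pics/z15.png',np.hstack([cv2.resize(a[30:190,180:340],None,fx=2.5,fy=2.5),cv2.resize(b[80:240,330:490],None,fx=2.5,fy=2.5)]))
E
```

```text
24.05 [0.4473 0.1485 0.2392] [ 0.1868 -0.2043 -0.6834  0.4686 -0.0761  0.11  ] [ 1.2397 -0.385  -0.1712] [-0.0047  0.4904  0.0307]
[[-0.0532  0.8087  0.5858]
 [ 0.9986  0.0415  0.0334]
 [ 0.0027  0.5867 -0.8098]] 1.6239763992792704
0.2635626556030195 [0.1617 0.1683]
```

View pics/z15.png

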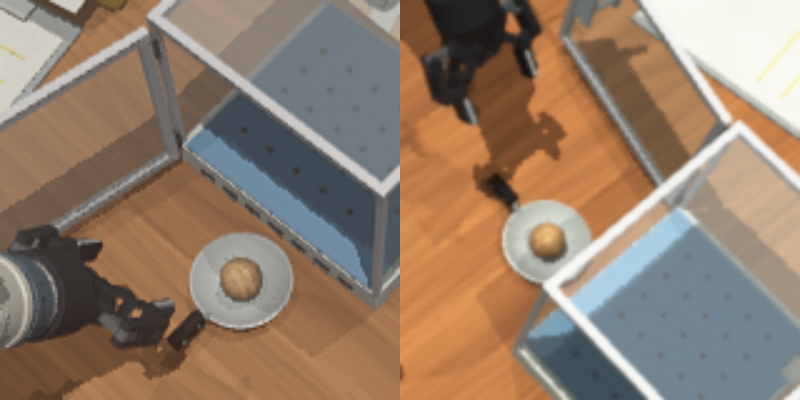

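View pics/wrist12.png

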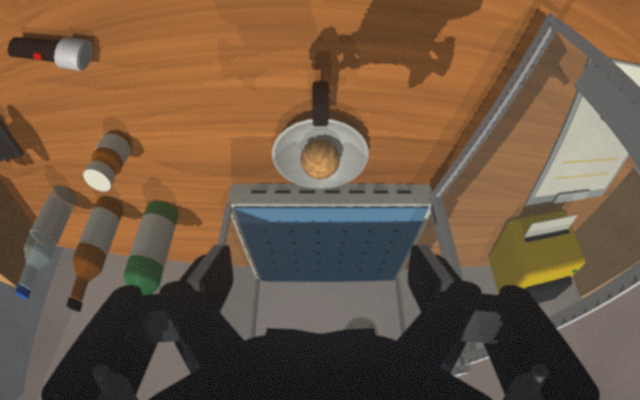

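```bash
python3 - <<'E'
from h import *
np.set_printoptions(precision=3,suppress=True)
s=load('scene0');t=load('side0')
for z in (0,.4):
  print(z,'side rack',onz(t,100,60,z),onz(t,180,60,z),onz(t,130,100,z),'crate',onz(t,20,185,z),onz(t,100,130,z),onz(t,183,235,z))
  print(z,'scene rack',onz(s,30,50,z),onz(s,90,60,z),onz(s,0,140,z),onz(s,0,399,z),onz(s,60,399,z))
  print('side top',onz(t,0,0,z),onz(t,320,0,z), onz(t,640,0,z),'table corner',onz(t,18,160,z))
E
```

```text
0 side rack [-0.409 -0.376  0.   ] [-0.231 -0.144  0.   ] [-0.198 -0.373  0.   ] crate [-0.14  -0.823 -0.   ] [-0.158 -0.515  0.   ] [ 0.332 -0.486  0.   ]
0 scene rack [0.289 0.926 0.   ] [0.393 0.766 0.   ] [0.051 0.742 0.   ] [-0.35   0.171  0.   ] [-0.251  0.065  0.   ]
side top [-0.88  -0.549  0.   ] [-0.135  0.428  0.   ] [0.616 1.411 0.   ] table corner [-0.227 -0.789  0.   ]
0.4 side rack [-0.045 -0.368  0.4  ] [ 0.081 -0.203  0.4  ] [ 0.105 -0.366  0.4  ] crate [ 0.146 -0.685  0.4  ] [ 0.133 -0.466  0.4  ] [ 0.481 -0.446  0.4  ]
0.4 scene rack [0.278 0.537 0.4  ] [0.349 0.427 0.4  ] [0.114 0.411 0.4  ] [-0.16   0.019  0.4  ] [-0.092 -0.053  0.4  ]
side top [-0.379 -0.49   0.4  ] [0.15  0.203 0.4  ] [0.682 0.9   0.4  ] table corner [ 0.084 -0.66   0.4  ]
```

View pics/side12.png

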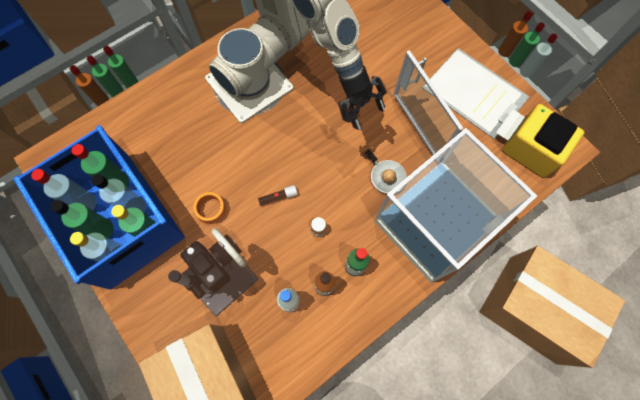

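Request:
{"op": "servo_tool", "data": {"motion": [[-1, 0, -0.015, -0.035, 0], [-1, 0, -0.015, -0.035, 0.1], [-1, 0, -0.015, -0.02, 0.15], [-1, 0, 0, 0, 0.15], [-1, 0, 0, 0, 0.1], [-1, 0, 0, 0, 0]]}}

```text
time: 24.8
tool_pos: [0.3585, 0.1452, 0.2822]
ee_rot: [2.317, 1.455, 0.774]
force: [1.4, 1.0, -0.7]
grip_width: 0.0854
```

```bash
python3 st.py; cat > arc.py <<'E'
from h import *
import sys
np.set_printoptions(precision=4,suppress=True)
def arc(r,z,az1,n):
    s=env.read_state();R=Ro.from_rotvec(s['ee_rot']).as_matrix();p=s['tool_pos']
    a0=np.arctan2(p[1],p[0]);r0=np.hypot(p[0],p[1])
    q=p
    for k in range(1,n+1):
        f=min(1,k/6)
        a=a0+(az1-a0)*k/n;rr=r0+(r-r0)*f;zz=p[2]+(z-p[2])*f
        X=np.array([rr*np.cos(a),rr*np.sin(a),zz]);d=R.T@(X-q);print(np.round(d,4).tolist(),np.linalg.norm(X-q).round(4));q=X
arc(*map(float,sys.argv[1:4]),int(sys.argv[4]))
E
python3 arc.py .40 .30 -2.8 29
```

```text
24.8 [0.3585 0.1452 0.2822] [ 0.2459 -0.3933 -0.672   0.6758 -0.1105  0.6598] [ 1.4223  0.9619 -0.7314] [-0.0644  0.5692 -0.0757]
[[ 0.3428  0.7358  0.584 ]
 [ 0.8957 -0.4434  0.0329]
 [ 0.2832  0.5118 -0.8111]] 1.2052794305284227
0.3374819423130903 [0.2563 0.1339]
[-0.0292, 0.0307, 0.0056] 0.0427
[-0.0322, 0.0283, 0.0029] 0.043
[-0.0349, 0.0255, 0.0002] 0.0432
[-0.0372, 0.0224, -0.0025] 0.0435
[-0.039, 0.0189, -0.0053] 0.0437
[-0.0404, 0.0153, -0.0081] 0.0439
[-0.0421, 0.008, -0.0097] 0.0439
[-0.042, 0.0039, -0.0122] 0.0439
[-0.0414, -0.0002, -0.0146] 0.0439
[-0.0403, -0.0044, -0.0168] 0.0439
[-0.0387, -0.0085, -0.0189] 0.0439
[-0.0367, -0.0124, -0.0207] 0.0439
[-0.0342, -0.0163, -0.0222] 0.0439
[-0.0313, -0.0199, -0.0235] 0.0439
[-0.028, -0.0233, -0.0245] 0.0439
[-0.0244, -0.0264, -0.0252] 0.0439
[-0.0205, -0.0292, -0.0256] 0.0439
[-0.0164, -0.0316, -0.0257] 0.0439
[-0.012, -0.0337, -0.0255] 0.0439
[-0.0075, -0.0353, -0.0249] 0.0439
[-0.0029, -0.0366, -0.0241] 0.0439
[0.0017, -0.0374, -0.023] 0.0439
[0.0063, -0.0377, -0.0216] 0.0439
[0.0108, -0.0376, -0.0199] 0.0439
[0.0152, -0.037, -0.0181] 0.0439
[0.0194, -0.036, -0.0159] 0.0439
[0.0234, -0.0346, -0.0136] 0.0439
[0.0271, -0.0327, -0.0112] 0.0439
[0.0305, -0.0304, -0.0086] 0.0439
```

Request:
{"op": "servo_tool", "data": {"motion": [[-1, -0.029, 0.031, 0.006, 0], [-1, -0.032, 0.028, 0.003, 0], [-1, -0.035, 0.026, 0, 0], [-1, -0.037, 0.022, -0.003, 0], [-1, -0.039, 0.019, -0.005, 0], [-1, -0.04, 0.015, -0.008, 0], [-1, -0.042, 0.008, -0.01, 0], [-1, -0.042, 0.004, -0.012, 0], [-1, -0.041, 0, -0.015, 0], [-1, -0.04, -0.004, -0.017, 0]]}}

```text
time: 25.8
tool_pos: [0.3043, -0.2135, 0.2984]
ee_rot: [2.317, 1.464, 0.766]
force: [0.5, -0.1, 0.1]
grip_width: 0.0854
```

```bash
python3 st.py; python3 arc.py .42 .30 -2.8 19 | head -10
```

```text
25.8 [ 0.3043 -0.2135  0.2984] [-1.3079 -0.2681 -0.5177  1.1774  0.6035 -0.8193] [ 0.4782 -0.1285  0.0956] [-0.1314  0.4754 -0.0054]
[[ 0.3404  0.7411  0.5786]
 [ 0.898  -0.4387  0.0336]
 [ 0.2788  0.5082 -0.8149]] 1.2084428986336437
0.6347695330334537 [0.5966 0.019 ]
[-0.0419, 0.002, -0.0134] 0.044
[-0.0418, -0.0026, -0.0162] 0.0449
[-0.0411, -0.0073, -0.0189] 0.0458
[-0.0397, -0.0121, -0.0214] 0.0467
[-0.0377, -0.0168, -0.0237] 0.0476
[-0.0351, -0.0215, -0.0257] 0.0485
[-0.0252, -0.0306, -0.0277] 0.0483
[-0.0205, -0.0337, -0.028] 0.0483
[-0.0156, -0.0362, -0.0279] 0.0483
[-0.0105, -0.0384, -0.0275] 0.0483
```

Request:
{"op": "servo_tool", "data": {"motion": [[-1, -0.042, 0.002, -0.013, 0], [-1, -0.042, -0.003, -0.016, 0], [-1, -0.041, -0.007, -0.019, 0], [-1, -0.04, -0.012, -0.021, 0], [-1, -0.038, -0.017, -0.024, 0], [-1, -0.035, -0.021, -0.026, 0], [-1, -0.025, -0.031, -0.028, 0], [-1, -0.02, -0.034, -0.028, 0], [-1, -0.016, -0.036, -0.028, 0], [-1, -0.01, -0.038, -0.027, 0]]}}

```text
time: 26.8
tool_pos: [-0.0812, -0.4101, 0.2991]
ee_rot: [2.317, 1.464, 0.768]
force: [-0.1, -1.0, -0.0]
grip_width: 0.0855
```

```bash
python3 st.py; python3 arc.py .42 .30 -2.8 9 | head -10
```

```text
26.8 [-0.0812 -0.4101  0.2991] [-2.263   0.2249 -0.0631  1.7361  0.4379 -1.922 ] [-0.088  -0.9522 -0.0048] [-0.0995  0.5269 -0.0108]
[[ 0.3397  0.7408  0.5795]
 [ 0.8979 -0.4388  0.0346]
 [ 0.2799  0.5086 -0.8142]] 1.2091095109390022
1.0316334479460416 [0.9038 0.2182]
[-0.0053, -0.0396, -0.0267] 0.048
[0.0, -0.0407, -0.0256] 0.048
[0.0053, -0.0413, -0.0241] 0.0481
[0.0105, -0.0413, -0.0224] 0.0481
[0.0156, -0.0408, -0.0203] 0.0482
[0.0205, -0.0397, -0.0179] 0.0482
[0.0254, -0.0381, -0.0151] 0.0482
[0.0296, -0.036, -0.0123] 0.0482
[0.0335, -0.0334, -0.0093] 0.0482
```

Request:
{"op": "servo_tool", "data": {"motion": [[-1, -0.007, -0.043, -0.022, 0], [-1, -0.002, -0.044, -0.021, 0], [-1, 0.003, -0.044, -0.019, 0], [-1, 0.009, -0.044, -0.017, 0], [-1, 0.014, -0.044, -0.015, 0], [-1, 0.019, -0.043, -0.013, 0], [-1, 0.012, -0.019, -0.008, 0], [-1, 0, 0, 0, 0]]}}

```text
time: 27.6
tool_pos: [-0.3389, -0.2452, 0.2635]
ee_rot: [2.318, 1.458, 0.767]
force: [0.8, 0.1, -0.9]
grip_width: 0.0857
```

```bash
python3 st.py
```

```text
27.6 [-0.3389 -0.2452  0.2635] [-2.8198  0.3917  0.068   1.8502  0.1538 -2.4199] [ 0.7877  0.1382 -0.8762] [-0.0059  0.4319 -0.0005]
[[ 0.3434  0.7385  0.5803]
 [ 0.8965 -0.4419  0.032 ]
 [ 0.2801  0.5092 -0.8138]] 1.205011014586861
1.1365456009970678 [0.846  0.4775]
```

Request:
{"op": "servo_tool", "data": {"motion": [[-1, 0.018, -0.027, -0.011, 0], [-1, 0.018, -0.027, -0.011, 0], [-1, 0.018, -0.027, -0.011, 0], [-1, 0, 0, 0, 0]]}}

```text
time: 28.0
tool_pos: [-0.399, -0.1625, 0.2648]
ee_rot: [2.319, 1.46, 0.766]
force: [0.9, 0.2, -0.8]
grip_width: 0.0851
```

```bash
python3 st.py; python3 - <<'E'
from h import *
for n in ['wrist','side']: d=snap(n,n+'13.png')
E
```

```text
28.0 [-0.399  -0.1625  0.2648] [-2.9871  0.4351  0.1396  1.8918  0.0571 -2.5587] [ 0.9321  0.1664 -0.755 ] [ 0.0009  0.4222 -0.0074]
[[ 0.3427  0.7397  0.5791]
 [ 0.8969 -0.441   0.0325]
 [ 0.2794  0.5083 -0.8146]] 1.2058301217370495
1.1519512162087462 [0.7921 0.5601]
```

View pics/wrist13.png

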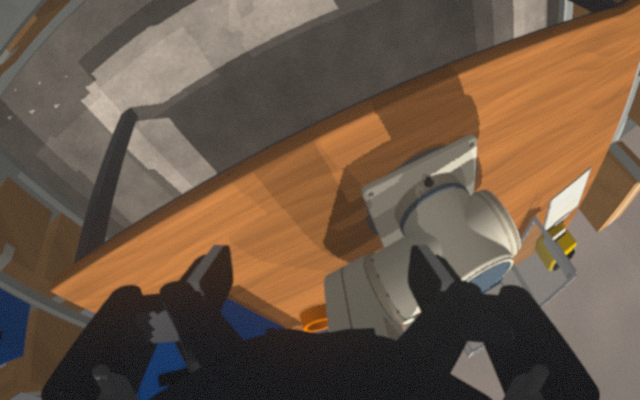

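Request:
{"op": "servo_tool", "data": {"motion": [[-1, 0.014, 0.025, -0.04, 0], [-1, 0.014, 0.025, -0.04, 0], [-1, 0.014, 0.024, -0.041, 0], [-1, 0.013, 0.022, -0.042, 0], [-1, 0.012, 0.02, -0.043, 0], [-1, 0.012, 0.018, -0.044, 0]]}}

```text
time: 28.7
tool_pos: [-0.3386, -0.1481, 0.3659]
ee_rot: [2.419, 1.517, 0.549]
force: [-0.2, 0.5, 0.6]
grip_width: 0.0856
```

```bash
python3 st.py;  python3 - <<'E'
from h import *
s=env.read_state();R=Ro.from_rotvec(s['ee_rot']).as_matrix();print(R.T@np.array([0,0,.05]),np.degrees(np.arcsin(R[:2,2])))
E
```

```text
28.7 [-0.3386 -0.1481  0.3659] [-3.0021  0.2013  0.1365  1.9478  0.0587 -2.5646] [-0.2389  0.4643  0.5519] [-0.064   0.4017 -0.0258]
[[ 0.3928  0.8124  0.4309]
 [ 0.9    -0.4358  0.0013]
 [ 0.1888  0.3873 -0.9024]] 1.159301694945247
1.0911607886812817 [0.8092 0.5959]
[ 0.00944185  0.01936509 -0.04512034] [25.52362644  0.07410344]
```

Request:
{"op": "servo_tool", "data": {"motion": [[-1, 0.002, 0.013, -0.048, 0], [-1, 0.002, 0.013, -0.048, 0], [-1, 0.001, 0.011, -0.048, 0], [-1, 0.001, 0.009, -0.048, 0], [-1, 0, 0.007, -0.048, 0], [-1, 0, 0.005, -0.049, 0]]}}

```text
time: 29.3
tool_pos: [-0.3557, -0.1632, 0.4298]
ee_rot: [2.525, 1.563, 0.279]
force: [-0.1, 0.3, -0.5]
grip_width: 0.0852
```

```bash
python3 st.py;  cat > tilt.py <<'E'
from h import *
s=env.read_state();R=Ro.from_rotvec(s['ee_rot']).as_matrix();print('up',R.T@np.array([0,0,.05]),'out',R.T@np.r_[s['tool_pos'][:2]/np.linalg.norm(s['tool_pos'][:2]),0],'tilt',np.degrees(np.arcsin(R[:2,2])))
E
python3 tilt.py
```

```text
29.3 [-0.3557 -0.1632  0.4298] [-2.9803  0.1273  0.2703  1.948   0.0749 -2.527 ] [-0.135   0.3133 -0.5194] [0.0359 0.2054 0.0488]
[[ 0.4368  0.8668  0.2404]
 [ 0.8965 -0.4415 -0.0367]
 [ 0.0743  0.2316 -0.97  ]] 1.1174205482491317
1.1130997150585946 [0.872  0.6549]
up [ 0.00371574  0.01157945 -0.04849855] out [-0.770916   -0.60365668 -0.20319236] tilt [13.91191112 -2.10536315]
```

Request:
{"op": "servo_tool", "data": {"motion": [[-1, 0.004, 0.012, -0.048, 0], [-1, 0.003, 0.01, -0.049, 0], [-1, 0.002, 0.008, -0.049, 0], [-1, 0.001, 0.006, -0.049, 0], [-1, 0, 0.004, -0.049, 0], [-1, 0, 0, 0, 0]]}}

```text
time: 29.9
tool_pos: [-0.3431, -0.1678, 0.4945]
ee_rot: [2.597, 1.595, 0.027]
force: [0.7, -0.0, -0.6]
grip_width: 0.0854
```

```bash
python3 st.py; python3 tilt.py
```

```text
29.9 [-0.3431 -0.1678  0.4945] [-2.9666  0.0314  0.3583  1.9484  0.0805 -2.4994] [ 0.7244 -0.0489 -0.6045] [0.0718 0.094  0.0184]
[[ 0.4532  0.8891  0.0638]
 [ 0.8907 -0.449  -0.0704]
 [-0.0339  0.0887 -0.9955]] 1.1001135462180296
1.103791071229842 [0.884  0.6603]
up [-0.00169632  0.00443686 -0.04977386] out [-0.79854544 -0.60135574 -0.02639017] tilt [ 3.65845417 -4.03598218]
```

Request:
{"op": "servo_tool", "data": {"motion": [[-1, -0.002, 0.004, -0.049, 0], [-1, -0.002, 0.003, -0.049, 0], [-1, -0.001, 0.001, -0.025, 0], [-1, 0, 0, 0, 0]]}}

```text
time: 30.3
tool_pos: [-0.3407, -0.1733, 0.527]
ee_rot: [2.625, 1.606, -0.101]
force: [0.1, 0.0, 0.2]
grip_width: 0.0856
```

```bash
python3 st.py; python3 tilt.py; python3 arc.py .44 .42 0 30
```

```text
30.3 [-0.3407 -0.1733  0.527 ] [-2.9515  0.0006  0.4175  1.9483  0.0814 -2.4772] [0.1464 0.0048 0.1712] [ 0.0666  0.0211 -0.0135]
[[ 0.4543  0.8906 -0.0232]
 [ 0.8865 -0.4545 -0.0872]
 [-0.0882  0.019  -0.9959]] 1.0972399857687323
1.1040705455963034 [0.8867 0.6545]
up [-0.00441212  0.00095111 -0.04979587] out [-0.80674791 -0.5878157   0.0602537 ] tilt [-1.33171525 -5.00405566]
[-0.0253, 0.0231, 0.0206] 0.04
[-0.0235, 0.0262, 0.0205] 0.0407
[-0.0214, 0.0291, 0.0204] 0.0415
[-0.019, 0.0318, 0.0202] 0.0422
[-0.0162, 0.0344, 0.02] 0.043
[-0.0132, 0.0367, 0.0198] 0.0437
[-0.0019, 0.0391, 0.0009] 0.0392
[0.0016, 0.0391, 0.0006] 0.0392
[0.0051, 0.0388, 0.0003] 0.0392
[0.0085, 0.0382, -0.0] 0.0392
[0.0118, 0.0373, -0.0003] 0.0392
[0.0151, 0.0361, -0.0006] 0.0392
[0.0182, 0.0347, -0.001] 0.0392
[0.0212, 0.0329, -0.0013] 0.0392
[0.024, 0.0309, -0.0015] 0.0392
[0.0267, 0.0286, -0.0018] 0.0392
[0.0291, 0.0261, -0.0021] 0.0392
[0.0313, 0.0234, -0.0023] 0.0392
[0.0333, 0.0205, -0.0026] 0.0392
[0.0349, 0.0175, -0.0028] 0.0392
[0.0363, 0.0143, -0.0029] 0.0392
[0.0375, 0.011, -0.0031] 0.0392
[0.0383, 0.0076, -0.0032] 0.0392
[0.0388, 0.0042, -0.0034] 0.0392
[0.039, 0.0007, -0.0034] 0.0392
[0.0389, -0.0028, -0.0035] 0.0392
[0.0385, -0.0062, -0.0035] 0.0392
[0.0378, -0.0097, -0.0035] 0.0392
[0.0368, -0.013, -0.0035] 0.0392
[0.0355, -0.0162, -0.0035] 0.0392
```

```bash
python3 arc.py .42 .42 1.51 38
```

```text
[-0.0265, 0.0318, 0.0209] 0.0464
[-0.0231, 0.0354, 0.0206] 0.047
[-0.0193, 0.0385, 0.0204] 0.0477
[-0.0151, 0.0413, 0.02] 0.0483
[-0.0105, 0.0436, 0.0197] 0.049
[-0.0057, 0.0453, 0.0193] 0.0496
[0.0041, 0.046, 0.0005] 0.0462
[0.0091, 0.0453, 0.0001] 0.0462
[0.014, 0.044, -0.0004] 0.0462
[0.0187, 0.0422, -0.0009] 0.0462
[0.0232, 0.0399, -0.0013] 0.0462
[0.0274, 0.0371, -0.0017] 0.0462
[0.0313, 0.0339, -0.0021] 0.0462
[0.0348, 0.0302, -0.0025] 0.0462
[0.0379, 0.0262, -0.0029] 0.0462
[0.0405, 0.0219, -0.0032] 0.0462
[0.0427, 0.0173, -0.0035] 0.0462
[0.0443, 0.0125, -0.0037] 0.0462
[0.0454, 0.0075, -0.0039] 0.0462
[0.0459, 0.0025, -0.004] 0.0462
[0.0459, -0.0026, -0.0041] 0.0462
[0.0454, -0.0076, -0.0042] 0.0462
[0.0442, -0.0126, -0.0042] 0.0462
[0.0426, -0.0174, -0.0041] 0.0462
[0.0404, -0.022, -0.004] 0.0462
[0.0378, -0.0263, -0.0038] 0.0462
[0.0346, -0.0303, -0.0036] 0.0462
[0.0311, -0.034, -0.0034] 0.0462
[0.0272, -0.0372, -0.0031] 0.0462
[0.023, -0.04, -0.0028] 0.0462
[0.0184, -0.0423, -0.0024] 0.0462
[0.0137, -0.0441, -0.0021] 0.0462
[0.0088, -0.0453, -0.0016] 0.0462
[0.0038, -0.046, -0.0012] 0.0462
[-0.0013, -0.0462, -0.0008] 0.0462
[-0.0063, -0.0458, -0.0003] 0.0462
[-0.0113, -0.0448, 0.0001] 0.0462
[-0.0161, -0.0433, 0.0006] 0.0462
```

Request:
{"op": "servo_tool", "data": {"motion": [[-1, -0.026, 0.032, 0.021, 0], [-1, -0.023, 0.035, 0.021, 0], [-1, -0.019, 0.038, 0.02, 0], [-1, -0.015, 0.041, 0.02, 0], [-1, -0.01, 0.044, 0.02, 0], [-1, -0.006, 0.045, 0.019, 0], [-1, 0.004, 0.046, 0, 0], [-1, 0.009, 0.045, 0, 0], [-1, 0.014, 0.044, 0, 0], [-1, 0.019, 0.042, -0.001, 0]]}}

```text
time: 31.3
tool_pos: [0.0009, -0.4182, 0.4187]
ee_rot: [2.626, 1.605, -0.094]
force: [-0.7, -1.7, 1.6]
grip_width: 0.0852
```

Request:
{"op": "servo_tool", "data": {"motion": [[-1, 0.023, 0.04, -0.001, 0], [-1, 0.027, 0.037, -0.002, 0], [-1, 0.031, 0.034, -0.002, 0], [-1, 0.035, 0.03, -0.002, 0], [-1, 0.038, 0.026, -0.003, 0], [-1, 0.04, 0.022, -0.003, 0], [-1, 0.043, 0.017, -0.003, 0], [-1, 0.044, 0.012, -0.004, 0], [-1, 0.045, 0.008, -0.004, 0], [-1, 0.046, 0.002, -0.004, 0]]}}

```text
time: 32.3
tool_pos: [0.373, -0.1881, 0.4196]
ee_rot: [2.626, 1.606, -0.097]
force: [0.3, -1.3, 1.3]
grip_width: 0.0853
```

```bash
python3 st.py; python3 tilt.py; python3 arc.py .42 .42 1.51 18
```

```text
32.3 [ 0.373  -0.1881  0.4196] [-0.6139  0.0174  0.1476  1.6689 -0.0823 -0.142 ] [ 0.3327 -1.2643  1.2846] [ 0.0731  0.0077 -0.0191]
[[ 0.4549  0.8903 -0.0212]
 [ 0.8864 -0.4549 -0.0856]
 [-0.0859  0.0202 -0.9961]] 1.0966659357199064
0.5779491551757306 [0.5757 0.0118]
up [-0.004295    0.001008   -0.04980499] out [0.00715666 0.99978195 0.01961741] tilt [-1.2152316  -4.91324987]
[0.0456, -0.0024, -0.004] 0.0459
[0.0451, -0.0074, -0.0041] 0.0459
[0.0441, -0.0123, -0.0041] 0.046
[0.0425, -0.0171, -0.0041] 0.046
[0.0404, -0.0217, -0.004] 0.046
[0.0378, -0.0261, -0.0039] 0.0461
[0.0345, -0.0304, -0.0036] 0.0461
[0.031, -0.034, -0.0034] 0.0461
[0.0271, -0.0372, -0.0031] 0.0461
[0.0228, -0.04, -0.0028] 0.0461
[0.0183, -0.0422, -0.0024] 0.0461
[0.0136, -0.044, -0.0021] 0.0461
[0.0087, -0.0452, -0.0017] 0.0461
[0.0037, -0.0459, -0.0012] 0.0461
[-0.0013, -0.0461, -0.0008] 0.0461
[-0.0064, -0.0457, -0.0004] 0.0461
[-0.0113, -0.0447, 0.0001] 0.0461
[-0.0161, -0.0432, 0.0005] 0.0461
```

Request:
{"op": "servo_tool", "data": {"motion": [[-1, 0.046, -0.002, -0.004, 0], [-1, 0.045, -0.007, -0.004, 0], [-1, 0.044, -0.012, -0.004, 0], [-1, 0.042, -0.017, -0.004, 0], [-1, 0.04, -0.022, -0.004, 0], [-1, 0.038, -0.026, -0.004, 0], [-1, 0.034, -0.03, -0.004, 0], [-1, 0.031, -0.034, -0.003, 0], [-1, 0.027, -0.037, -0.003, 0], [-1, 0.023, -0.04, -0.003, 0]]}}

```text
time: 33.3
tool_pos: [0.3381, 0.2466, 0.4196]
ee_rot: [2.625, 1.605, -0.099]
force: [0.6, 0.7, -0.1]
grip_width: 0.0855
```

Request:
{"op": "servo_tool", "data": {"motion": [[-1, 0.018, -0.042, -0.002, 0], [-1, 0.014, -0.044, -0.002, 0], [-1, 0.009, -0.045, -0.002, 0], [-1, 0.004, -0.046, -0.001, 0], [-1, -0.001, -0.046, -0.001, 0], [-1, -0.006, -0.046, 0, 0], [-1, -0.011, -0.045, 0, 0], [-1, -0.016, -0.043, 0.001, 0], [-1, 0, 0, 0, 0]]}}

```text
time: 34.2
tool_pos: [0.0218, 0.4177, 0.4184]
ee_rot: [2.62, 1.613, -0.098]
force: [0.5, 0.5, 0.6]
grip_width: 0.0857
```

```bash
python3 st.py; python3 tilt.py
```

```text
34.2 [0.0218 0.4177 0.4184] [ 1.3188  0.0905  0.2226  1.793  -0.0018  1.7861] [0.4669 0.4642 0.5748] [ 0.0649 -0.05   -0.0396]
[[ 0.4495  0.8931 -0.0207]
 [ 0.889  -0.4495 -0.0876]
 [-0.0875  0.021  -0.9959]] 1.1026775015385544
0.6321783541877289 [0.1949 0.6014]
up [-0.00437507  0.00104936 -0.04979716] out [ 0.91116616 -0.40241539 -0.08853301] tilt [-1.18444727 -5.02420489]
```

Request:
{"op": "servo_tool", "data": {"motion": [[-1, -0.004, 0.001, -0.049, 0], [-1, -0.004, 0.001, -0.049, 0], [-1, -0.003, 0.001, -0.049, 0], [-1, -0.001, 0, -0.025, 0], [-1, 0, 0, 0, 0]]}}

```text
time: 34.7
tool_pos: [0.0256, 0.4087, 0.5096]
ee_rot: [2.678, 1.637, 0.0]
force: [0.5, 0.0, -0.1]
grip_width: 0.0854
```

```bash
python3 st.py; python3 tilt.py
```

```text
34.7 [0.0256 0.4087 0.5096] [ 1.3042  0.0719  0.4474  1.9481 -0.0024  1.778 ] [ 0.492   0.0171 -0.0608] [ 0.0267 -0.0169 -0.0298]
[[ 0.4562  0.8899  0.0018]
 [ 0.8899 -0.4562 -0.0024]
 [-0.0013  0.0027 -1.    ]] 1.0970395701715459
0.6270186701910622 [0.2053 0.5924]
up [-6.67264281e-05  1.37159816e-04 -4.99997673e-02] out [ 0.91667017 -0.39963786 -0.00231962] tilt [ 0.10497805 -0.13974892]
```

```bash
python3 - <<'E'
from h import *
np.set_printoptions(precision=4,suppress=True)
s=load('scene0');t=load('side0')
A=[onz(s,444.5,259.5,.23),onz(s,411.7,307,.23)];B=[onz(t,213.6,229.4,.23),onz(t,242.4,265,.23)]
print('ring scene',A,'side',B)
for i in (0,1):
  for j in (0,1):
    print(i,j,tri([(s,*[(444.5,259.5),(411.7,307)][i]),(t,*[(213.6,229.4),(242.4,265)][j])]))
print('plate scene');[print(onz(s,*p,.012)) for p in [(390.5,317),(446,360.5),(428.7,266)]]
print('plate side');[print(onz(t,*p,.012)) for p in [(258,278.6),(216,315.5)]]
E
```

```text
ring scene [array([ 0.5824, -0.3827,  0.23  ]), array([ 0.4561, -0.3956,  0.23  ])] side [array([ 0.4542, -0.3898,  0.23  ]), array([ 0.5797, -0.3829,  0.23  ])]
0 0 (array([ 0.5207, -0.3759,  0.4244]), [np.float64(0.006669792190511821), np.float64(0.006669792190511786)])
0 1 (array([ 0.5809, -0.3826,  0.2349]), [np.float64(0.0002059082717559288), np.float64(0.00020590827175566475)])
1 0 (array([ 0.4554, -0.3924,  0.2345]), [np.float64(0.002775044650593895), np.float64(0.002775044650593912)])
1 1 (array([ 0.5127, -0.4053, -0.0531]), [np.float64(0.013518407203848714), np.float64(0.013518407203848922)])
plate scene
[ 0.4428 -0.3902  0.012 ]
[ 0.4577 -0.5575  0.012 ]
[ 0.6096 -0.3785  0.012 ]
plate side
[ 0.5933 -0.3756  0.012 ]
[ 0.6064 -0.5387  0.012 ]
```

Request:
{"op": "servo_tool", "data": {"motion": [[-1, 0.009, 0.045, 0.02, -0.1], [-1, 0.005, 0.045, 0.02, -0.1], [-1, -0.005, 0.045, 0.02, -0.1], [-1, -0.015, 0.044, 0.01, -0.1], [-1, -0.03, 0.035, 0, -0.1], [-1, -0.04, 0.025, 0, 0], [-1, -0.04, 0.025, 0, 0], [-1, -0.04, 0.025, 0, 0], [-1, -0.04, 0.025, 0, 0], [-1, 0, 0, 0, 0]]}}

```text
time: 35.7
tool_pos: [0.3357, 0.1516, 0.4385]
ee_rot: [2.199, 2.24, -0.009]
force: [0.4, 0.1, -0.0]
grip_width: 0.0853
```

```bash
python3 st.py; python3 tilt.py
```

```text
35.7 [0.3357 0.1516 0.4385] [ 0.1995 -0.0444  0.1384  1.757  -0.0055  0.1812] [ 0.3983  0.1032 -0.0271] [ 0.0843 -0.0017  0.0191]
[[-0.0184  0.9998 -0.0022]
 [ 0.9998  0.0184 -0.006 ]
 [-0.006  -0.0023 -1.    ]] 1.5891848127793755
0.3540180993466035 [0.1637 0.3139]
up [-0.00029902 -0.00011517 -0.04999897] out [ 0.39487871  0.91872235 -0.00447778] tilt [-0.12565489 -0.34501771]
```

```bash
python3 - <<'E'
from h import *
np.set_printoptions(precision=4,suppress=True)
s=env.read_state();np.save('pics/s14.npy',s,allow_pickle=True)
d=snap('wrist','wrist14.png'); snap('scene','scene14.png');snap('side','side14.png')
print(wproj(d,s,[.5178,-.3758,.23]),wproj(d,s,[.518,-.388,.23]))
print(onz(load('scene0'),419.5,277,.23))
E
```

```text
(np.float64(32.92577658560151), np.float64(275.0667338482018)) (np.float64(29.527388333440058), np.float64(274.20208929029593))
[ 0.5159 -0.3674  0.23  ]
```

View pics/wrist14.png

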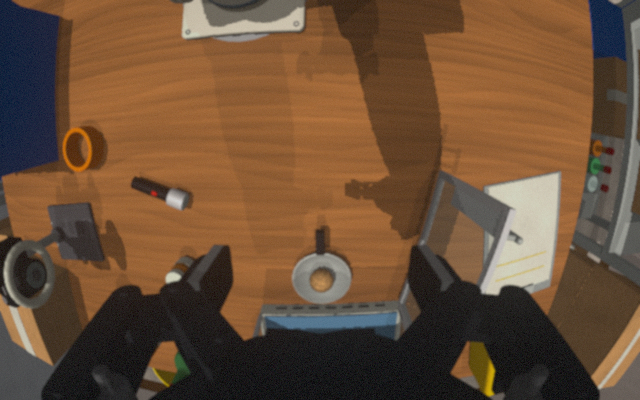

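```bash
python3 - <<'E'
import cv2,numpy as np
a=cv2.imread('pics/wrist14.png')[220:320,0:110];b=cv2.imread('pics/scene14.png')[250:320,400:470];c=cv2.imread('pics/side14.png')[220:280,200:260]
f=lambda i,k:cv2.resize(i,None,fx=k,fy=k,interpolation=cv2.INTER_CUBIC)
im=np.zeros((500,800,3),np.uint8)
A=f(a,3);B=f(b,6);C=f(c,4);im[:300,:330]=A;im[:420,340:760]=B;im[300:500,:200]=C[:200,:200];cv2.imwrite('pics/z16.png',im)
E
```

View pics/z16.png

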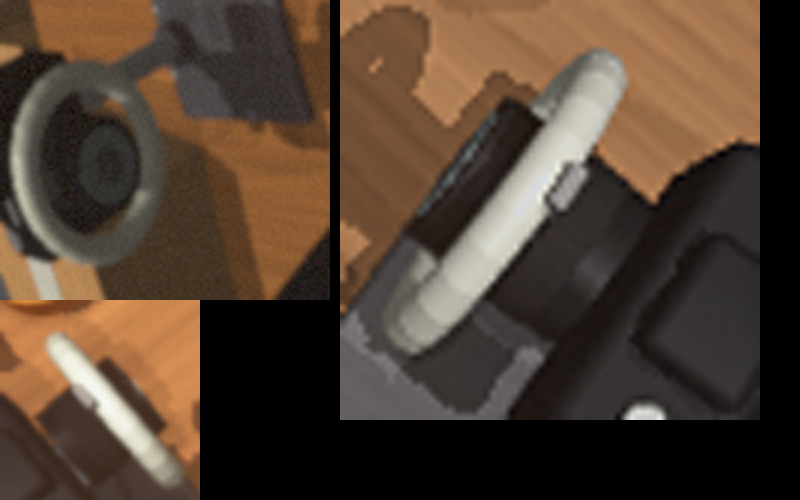

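```bash
python3 - <<'E'
from h import *
np.set_printoptions(precision=4,suppress=True)
s=np.load('pics/s14.npy',allow_pickle=True).item();d=load('wrist14');sc=load('scene14')
c1,r1=wray(d,s,36,274.3);c2,r2=ray(sc,420,277)
A=sum(np.eye(3)-np.outer(r,r) for r in (r1,r2));b=sum((np.eye(3)-np.outer(r,r))@c for c,r in((c1,r1),(c2,r2)));print(np.linalg.solve(A,b))
# at plane z=.23 wrist
print(c1+r1*(.23-c1[2])/r1[2], onz(sc,420,277,.23))
# pan
b=d['color'].astype(int);m=((b[:,:,0]-b[:,:,2])>70).astype(np.uint8);k=np.zeros_like(m);k[262:298,305:340]=1
g=cv2.cvtColor(d['color'],cv2.COLOR_RGB2HSV)
cv2.imwrite('pics/z17.png',cv2.resize(d['color'][220:310,280:365,::-1],None,fx=6,fy=6,interpolation=cv2.INTER_CUBIC))
sc=load('side14');cv2.imwrite('pics/z18.png',cv2.resize(sc['color'][140:200,350:420,::-1],None,fx=7,fy=7,interpolation=cv2.INTER_CUBIC))
E
```

```text
[ 0.5171 -0.3685  0.2266]
[ 0.5141 -0.3631  0.23  ] [ 0.5166 -0.3682  0.23  ]
```

View pics/z17.png

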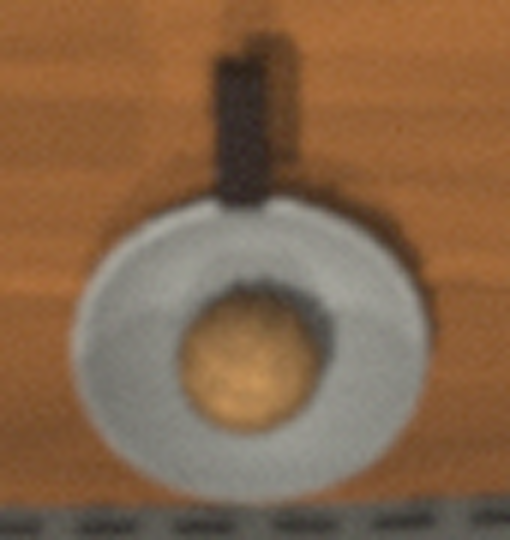

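```bash
python3 - <<'E'
from h import *
np.set_printoptions(precision=4,suppress=True)
s=np.load('pics/s14.npy',allow_pickle=True).item();d=load('wrist14')
print('ball',wonz(d,s,321.3,280.3,.03),'handle ends',wonz(d,s,320.1,220+58/6,.045),wonz(d,s,320.4,220+203/6,.051))
p=wonz(d,s,280+252/6,220+348/6,.027);print('rim c',p)
R=Ro.from_rotvec(s['ee_rot']).as_matrix()
print('to above grip',R.T@(np.array([.4945,.1515,.15])-s['tool_pos']))
E
```

```text
ball [0.5831 0.1571 0.03  ] handle ends [0.4695 0.1527 0.045 ] [0.5145 0.1541 0.051 ]
rim c [0.5795 0.1584 0.027 ]
to above grip [-0.0013  0.1595  0.2881]
```

View pics/z18.png

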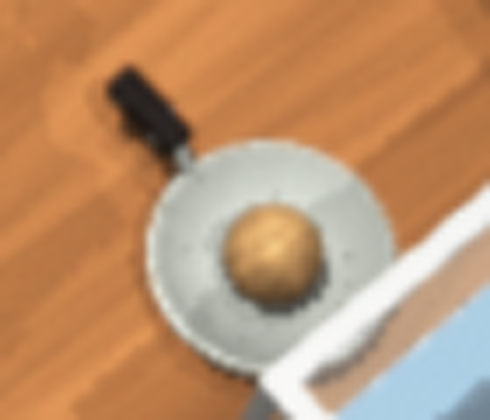

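Request:
{"op": "servo_tool", "data": {"motion": [[-1, 0, 0.02, 0.036, -0.03], [-1, 0, 0.023, 0.042, 0], [-1, 0, 0.023, 0.042, 0], [-1, 0, 0.023, 0.042, 0], [-1, 0, 0.023, 0.042, 0], [-1, 0, 0.023, 0.042, 0], [-1, 0, 0.018, 0.03, 0], [-1, 0, 0, 0, 0], [-1, 0, 0, 0, 0]]}}

```text
time: 36.75
tool_pos: [0.4852, 0.1645, 0.1642]
ee_rot: [2.153, 2.285, -0.006]
force: [0.0, -0.4, -0.4]
grip_width: 0.0853
```

```bash
python3 st.py; python3 tilt.py; python3 - <<'E'
from h import *
np.set_printoptions(precision=4,suppress=True)
s=env.read_state();np.save('pics/s19.npy',s,allow_pickle=True)
d=snap('wrist','wrist19.png')
R=Ro.from_rotvec(s['ee_rot']).as_matrix()
print('to grip',R.T@(np.array([.494,.152,.045])-s['tool_pos']))
print(wproj(d,s,[.494,.152,.051]))
E
```

```text
36.75 [0.4852 0.1645 0.1642] [ 0.1652  0.2397 -0.2373  1.0953 -0.0041  0.1059] [ 0.0243 -0.3512 -0.4468] [ 0.0217  0.0398 -0.0002]
[[-0.0593  0.9982 -0.0009]
 [ 0.9982  0.0593 -0.0043]
 [-0.0042 -0.0011 -1.    ]] 1.6301215574486447
0.22479665415651526 [0.1467 0.1703]
up [-2.11119564e-04 -5.64709097e-05 -4.99995224e-02] out [ 0.26440482  0.96440926 -0.00220566] tilt [-0.0502538  -0.24533697]
to grip [-0.0125  0.0082  0.1192]
(np.float64(303.8551905750122), np.float64(210.5300701356517))
```

View pics/wrist19.png

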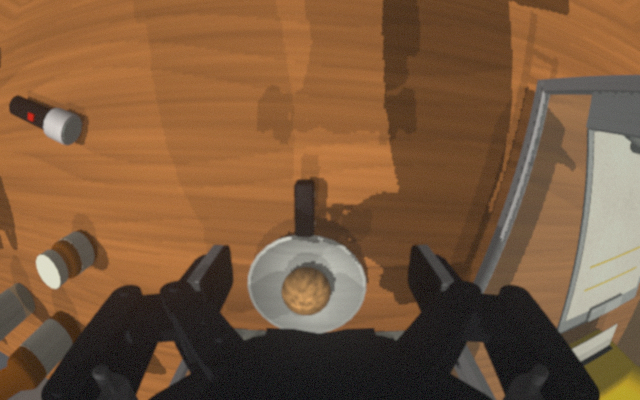

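Request:
{"op": "servo_tool", "data": {"motion": [[-1, -0.0122, 0.0075, 0.01, 0], [-1, 0, 0, 0.03, 0], [-1, 0, 0, 0.03, 0], [-1, 0, 0, 0.03, 0], [-1, 0, 0, 0.019, 0], [-1, 0, 0, 0, 0], [-0.2, 0, 0, 0, 0], [0.2, 0, 0, 0, 0], [0.4, 0, 0, 0, 0], [0.4, 0, 0, 0, 0]], "squeeze": 20}}

```text
time: 37.8
tool_pos: [0.4952, 0.1509, 0.0465]
ee_rot: [2.154, 2.28, -0.001]
force: [0.9, -0.1, 0.4]
grip_width: 0.0281
```

Request:
{"op": "servo_tool", "data": {"motion": [[0.4, 0, 0, 0, 0], [0.4, 0, 0, 0, 0]]}}

```text
time: 38.0
tool_pos: [0.4948, 0.1509, 0.0458]
ee_rot: [2.155, 2.281, -0.003]
force: [-0.1, -0.4, -0.4]
grip_width: 0.0254
```

```bash
python3 st.py; python3 tilt.py; python3 - <<'E'
from h import *
d=snap('wrist','wrist20.png')
print(env.read_state()['grip_width'])
cv2.imwrite('pics/z20.png',cv2.resize(d['color'][180:330,220:420,::-1],None,fx=4,fy=4,interpolation=cv2.INTER_CUBIC))
E
```

```text
38.0 [0.4948 0.1509 0.0458] [ 0.136   0.3548 -0.4128  0.8019 -0.0043  0.0791] [-0.1418 -0.4387 -0.4417] [ 0.0114 -0.0086  0.0306]
[[-0.0569  0.9984  0.0018]
 [ 0.9984  0.0569 -0.0041]
 [-0.0042  0.0015 -1.    ]] 1.6276884072242124
0.2279745669978138 [0.1613 0.1611]
up [-2.07706281e-04  7.69125817e-05 -4.99995094e-02] out [2.36849412e-01 9.71546239e-01 5.10585390e-04] tilt [ 0.10152733 -0.2326176 ]
0.025582790785756773
```

View pics/z20.png

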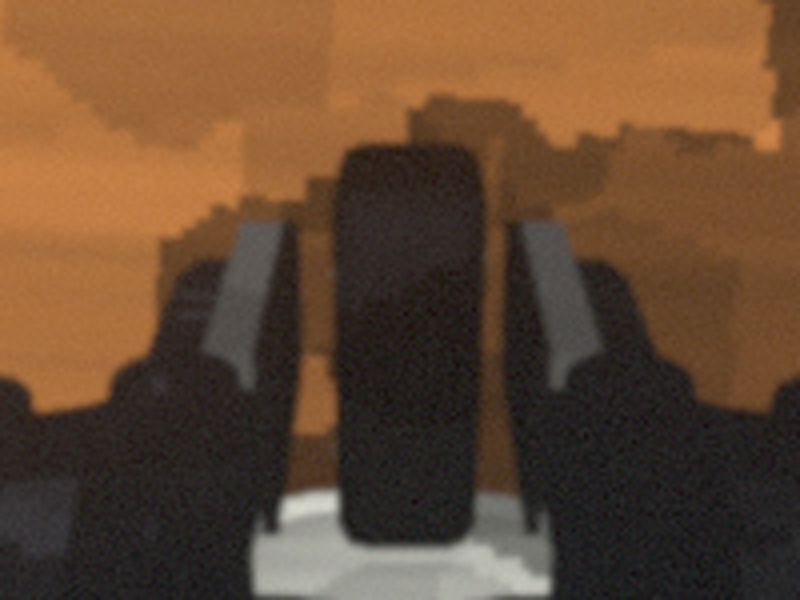

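Request:
{"op": "servo_tool", "data": {"motion": [[0.45, 0.001, 0, 0, 0], [0.5, 0, 0, 0, 0], [0.53, 0, 0, 0, 0], [0.56, 0, 0, 0, 0], [0.58, 0, 0, 0, 0], [0.6, 0, 0, 0, 0], [0.62, 0, 0, 0, 0], [0.64, 0, 0, 0, 0], [0.66, 0, 0, 0, 0], [0.7, 0, 0, 0, 0]], "squeeze": 20}}

```text
time: 39.05
tool_pos: [0.4947, 0.1518, 0.0456]
ee_rot: [2.155, 2.281, -0.003]
force: [-0.7, 0.0, 1.3]
grip_width: 0.0156
```

Request:
{"op": "servo_tool", "data": {"motion": [[0.8, 0, 0, 0, 0], [1, 0, 0, 0, 0], [1, 0, 0, 0, 0], [1, 0, 0, 0, 0]], "squeeze": 60}}

```text
time: 39.45
tool_pos: [0.4947, 0.1519, 0.0456]
ee_rot: [2.155, 2.281, -0.003]
force: [-0.2, 0.1, 2.2]
grip_width: 0.015
```

Request:
{"op": "servo_tool", "data": {"motion": [[1, 0, 0, -0.001, 0], [1, 0, 0, -0.002, 0], [1, 0, 0, -0.004, 0], [1, 0, 0, -0.006, 0], [1, 0, 0, -0.008, 0], [1, 0, 0, -0.006, 0], [1, 0, 0, -0.003, 0], [1, 0, 0, 0, 0], [1, 0, 0, 0, 0]]}}

```text
time: 40.35
tool_pos: [0.4946, 0.152, 0.0755]
ee_rot: [2.155, 2.281, -0.003]
force: [0.6, 0.2, -1.7]
grip_width: 0.015
```

```bash
python3 st.py; python3 tilt.py; python3 - <<'E'
from h import *
for n in ['wrist','scene','side']: snap(n,n+'21.png')
a=cv2.imread('pics/scene21.png');b=cv2.imread('pics/side21.png')
cv2.imwrite('pics/z21.png',np.hstack([cv2.resize(a[30:190,180:340],None,fx=2.5,fy=2.5),cv2.resize(b[80:240,330:490],None,fx=2.5,fy=2.5)]))
E
```

```text
40.35 [0.4946 0.152  0.0755] [ 0.1382  0.3225 -0.371   0.8765 -0.0042  0.0813] [ 0.5996  0.207  -1.682 ] [-0.0037  0.0712  0.01  ]
[[-0.0568  0.9984  0.0014]
 [ 0.9984  0.0568 -0.0041]
 [-0.0042  0.0011 -1.    ]] 1.6276326181802618
0.22733250671089894 [0.1602 0.1613]
up [-2.07664466e-04  5.67495047e-05 -4.99995365e-02] out [2.39007016e-01 9.71017834e-01 1.09431349e-04] tilt [ 0.07844353 -0.23388808]
```

View pics/z21.png

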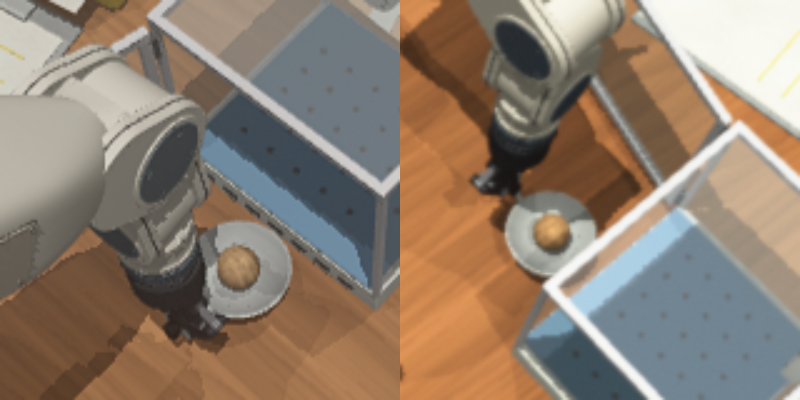

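```bash
python3 - <<'E'
from h import *
np.set_printoptions(precision=3,suppress=True)
s=load('scene0')
for n,p,z in [('green',(398,135),.225),('amber',(431,172),.21),('spirit',(463,209),.22),('jar',(353,206),.075),('torch',(319,266),.03),('tape',(351,350),.045)]: print(n,onz(s,*p,z))
E
```

```text
green [ 0.741 -0.116  0.225]
amber [ 0.729 -0.232  0.21 ]
spirit [ 0.705 -0.342  0.22 ]
jar [ 0.578 -0.134  0.075]
torch [ 0.41  -0.172  0.03 ]
tape [ 0.314 -0.369  0.045]
```

Request:
{"op": "servo_tool", "data": {"motion": [[1, 0, 0, -0.004, 0], [1, 0, 0, -0.008, 0], [1, 0, 0, -0.012, 0], [1, 0, 0, -0.016, 0], [1, 0, 0, -0.018, 0], [1, 0, 0, -0.018, 0], [1, 0, 0, -0.018, 0], [1, 0, 0, -0.018, 0], [1, 0, 0, -0.018, 0], [1, 0, 0, -0.016, 0]]}}

```text
time: 41.5
tool_pos: [0.4944, 0.1526, 0.2237]
ee_rot: [2.154, 2.28, -0.001]
force: [-0.0, 0.2, -2.2]
grip_width: 0.0146
```

Request:
{"op": "servo_tool", "data": {"motion": [[1, 0, 0, -0.012, 0], [1, 0, 0, -0.008, 0], [1, 0, 0, -0.004, 0], [1, 0, 0, 0, 0]]}}

```text
time: 41.9
tool_pos: [0.4945, 0.1527, 0.2458]
ee_rot: [2.155, 2.281, -0.003]
force: [0.3, 0.0, -1.4]
grip_width: 0.015
```

```bash
python3 st.py; python3 tilt.py
```

```text
41.9 [0.4945 0.1527 0.2458] [ 0.1396  0.2051 -0.0694  1.2952 -0.0043  0.0827] [ 0.2948  0.0157 -1.3804] [0.0045 0.1319 0.0345]
[[-0.0568  0.9984  0.0017]
 [ 0.9984  0.0568 -0.0041]
 [-0.0042  0.0015 -1.    ]] 1.6276493356744803
0.22688647725965 [0.1595 0.1614]
up [-2.08869756e-04  7.36434317e-05 -4.99995095e-02] out [2.40302015e-01 9.70698079e-01 4.25878465e-04] tilt [ 0.09785385 -0.23416556]
```

Request:
{"op": "servo_tool", "data": {"motion": [[1, -0.004, 0, 0, 0], [1, -0.008, 0, 0, 0], [1, -0.012, -0.0007, 0, 0], [1, -0.016, -0.0007, 0, 0], [1, -0.02, -0.0009, 0, 0], [1, -0.02, -0.0009, 0, 0], [1, -0.02, -0.0009, 0, 0], [1, -0.02, -0.0009, 0, 0], [1, -0.02, -0.0009, 0, 0], [1, -0.02, -0.0009, 0, 0]]}}

```text
time: 42.9
tool_pos: [0.4963, -0.0092, 0.246]
ee_rot: [2.156, 2.28, -0.004]
force: [-0.2, -0.5, -0.8]
grip_width: 0.0149
```

Request:
{"op": "servo_tool", "data": {"motion": [[1, -0.02, -0.0009, 0, 0], [1, -0.02, -0.0009, 0, 0], [1, -0.02, -0.0009, 0, 0], [1, -0.02, -0.0009, 0, 0], [1, -0.016, -0.0007, 0, 0.01], [1, -0.012, -0.0007, 0, 0.02], [1, -0.008, -0.0003, 0, 0.03], [1, -0.004, 0, 0, 0.04], [1, 0, 0, 0, 0.05], [1, 0, 0, 0, 0.06]]}}

```text
time: 43.9
tool_pos: [0.4975, -0.1276, 0.2466]
ee_rot: [2.386, 2.038, -0.003]
force: [-0.5, -0.2, -1.4]
grip_width: 0.0153
```

Request:
{"op": "servo_tool", "data": {"motion": [[1, 0, 0, 0, 0.07], [1, 0, 0, 0, 0.075], [1, 0, 0, 0, 0.075], [1, 0, 0, 0, 0.075], [1, 0, 0, 0, 0.075], [1, 0, 0, 0, 0.075], [1, 0, 0, 0, 0.075], [1, 0, 0, 0, 0.075], [1, 0, 0, 0, 0.075], [1, 0, 0, 0, 0.075]]}}

```text
time: 44.9
tool_pos: [0.4976, -0.1273, 0.2467]
ee_rot: [2.964, 1.029, 0.0]
force: [0.2, -1.6, -1.6]
grip_width: 0.0153
```

```bash
python3 st.py; python3 tilt.py; python3 - <<'E'
from h import *
snap('side','side22.png');a=cv2.imread('pics/side22.png');cv2.imwrite('pics/z22.png',cv2.resize(a[130:310,170:370],None,fx=3,fy=3))
E
```

```text
44.9 [ 0.4976 -0.1273  0.2467] [-0.4124  0.1971 -0.0775  1.2934 -0.003   0.4898] [ 0.1991 -1.5638 -1.6026] [ 0.0679  0.045  -0.0138]
[[ 0.7847  0.6199  0.0014]
 [ 0.6199 -0.7847 -0.0039]
 [-0.0013  0.0039 -1.    ]] 0.6686082275600018
0.4724915019735781 [ 0.3948 -0.2596]
up [-6.55250163e-05  1.94225656e-04 -4.99995798e-02] out [0.60653899 0.79505044 0.00229353] tilt [ 0.07904917 -0.22119023]
```

View pics/z22.png

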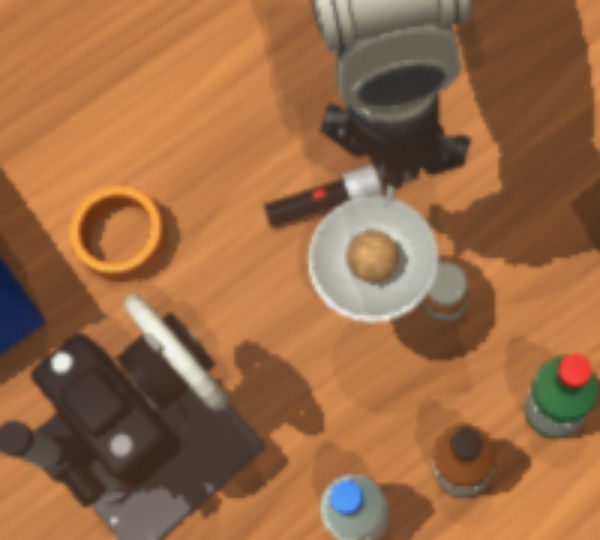

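Request:
{"op": "servo_tool", "data": {"motion": [[1, 0, 0, 0, 0.075], [1, 0, 0, 0, 0.075], [1, 0, 0, 0, 0.075], [1, 0, 0, 0, 0.075], [1, 0, 0, 0, 0.075], [1, 0, 0, 0, 0.075], [1, 0, 0, 0, 0.06], [1, 0, 0, 0, 0.04], [1, 0, 0, 0, 0.025], [1, 0, 0, 0, 0.013]]}}

```text
time: 45.95
tool_pos: [0.4976, -0.1274, 0.2467]
ee_rot: [3.135, 0.133, 0.002]
force: [1.2, -0.1, -2.1]
grip_width: 0.0149
```

Request:
{"op": "servo_tool", "data": {"motion": [[1, 0, 0, 0, 0], [1, 0, 0, 0, 0]]}}

```text
time: 46.15
tool_pos: [0.4976, -0.1275, 0.2467]
ee_rot: [3.135, 0.134, 0.002]
force: [0.3, -0.2, -2.2]
grip_width: 0.0151
```

```bash
python3 st.py; python3 tilt.py; python3 - <<'E'
from h import *
s=env.read_state();np.save('pics/s23.npy',s,allow_pickle=True)
for n in ['wrist','scene','side']: snap(n,n+'23.png')
a=cv2.imread('pics/scene23.png');b=cv2.imread('pics/side23.png')
cv2.imwrite('pics/z23.png',np.hstack([cv2.resize(a[170:350,300:480],None,fx=2.2,fy=2.2),cv2.resize(b[130:310,170:350],None,fx=2.2,fy=2.2)]))
E
```

```text
46.15 [ 0.4976 -0.1275  0.2467] [-0.4126  0.1971 -0.0774  1.2934 -0.0031  1.0728] [ 0.3325 -0.2403 -2.2055] [ 0.0746  0.0456 -0.0177]
[[ 0.9963  0.0854  0.0014]
 [ 0.0854 -0.9963 -0.0041]
 [ 0.0011  0.0042 -1.    ]] 0.08546542412812047
0.472648891407543 [ 0.1866 -0.4343]
up [ 5.42929534e-05  2.08379216e-04 -4.99995363e-02] out [0.94399089 0.32996277 0.00240021] tilt [ 0.08237059 -0.23260349]
```

View pics/z23.png

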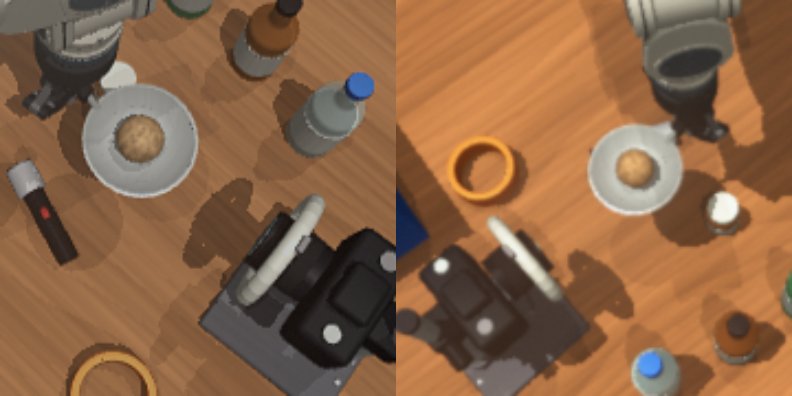

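View pics/wrist23.png

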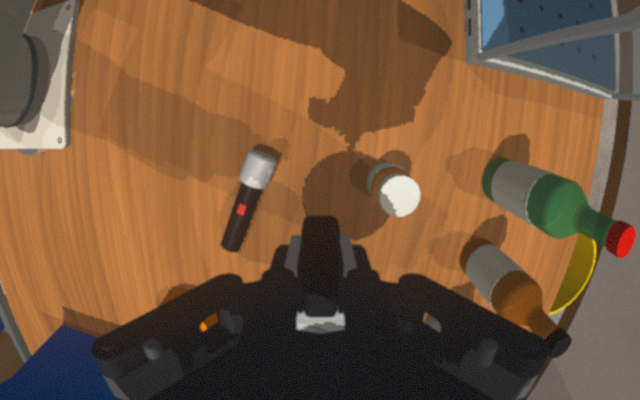

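```bash
python3 - <<'E'
from h import *
np.set_printoptions(precision=4,suppress=True)
def ball(n,box):
    d=load(n);x0,y0,x1,y1=box;c=d['color'][y0:y1,x0:x1]
    h=cv2.cvtColor(c,cv2.COLOR_RGB2HSV);m=((h[:,:,1]>70)).astype(np.uint8)
    k,l,st,ce=cv2.connectedComponentsWithStats(m);i=[j for j in range(1,k) if l[(y1-y0)//2,(x1-x0)//2]==j]
    print(n,st[i],ce[i]);
    g=(~(m>0)).astype(np.uint8)
    return d,ce[i[0]][0]+x0,ce[i[0]][1]+y0
# pan centres approx: scene (300+140/2.2,170+138/2.2)=(363.6,232.7); side (170+(635-396)/2.2,130+168/2.2)=(278.6,206.4)
A=ball('scene23',(351,220,377,246));B=ball('side23',(267,195,291,219))
print('ball',tri([A,B]),A[1:],B[1:])
# rim ellipse centre (scene: x 82..198,y 84..196)/2.2
print('rim',tri([(A[0],300+140/2.2,170+140/2.2),(B[0],170+(635.5-396)/2.2,130+168.5/2.2)]))
E
```

```text
scene23 [[  2   2  22  22 356]] [[12.2978 12.6545]]
side23 [[  3   3  18  17 237]] [[11.4051 11.0422]]
ball (array([ 0.5063, -0.2142,  0.2284]), [np.float64(0.0005081806726487706), np.float64(0.00050818067264877)]) (np.float64(363.2977528089888), np.float64(232.65449438202248)) (np.float64(278.40506329113924), np.float64(206.042194092827))
rim (array([ 0.5066, -0.2146,  0.2226]), [np.float64(0.0016267374475146818), np.float64(0.0016267374475147536)])
```

```bash
python3 - <<'E'
from h import *
np.set_printoptions(precision=4,suppress=True)
s=np.load('pics/s14.npy',allow_pickle=True).item();d=load('wrist14')
for p in [(48,207),(89,203),(104,259),(60,263)]: print(wonz(d,s,*p,.012))
sd=load('side23');sc=load('scene23')
print('side lens front',onz(sd,236,242,.23),onz(sd,236,242,.26))
for L in [(.5172,-.3685,.23),(.5175,-.3758,.23)]: print(proj(sc,L),proj(sd,L),wproj(d,s,L))
f=lambda i,k:cv2.resize(i[:,:,::-1],None,fx=k,fy=k,interpolation=cv2.INTER_CUBIC)
A=f(sc['color'][250:320,390:460],5.7);B=f(sd['color'][215:285,195:265],5.7);cv2.imwrite('pics/z24.png',np.hstack([A,B]))
E
```

```text
[ 0.458  -0.5454  0.012 ]
[ 0.4426 -0.3789  0.012 ]
[ 0.5833 -0.3671  0.012 ]
[ 0.6177 -0.5525  0.012 ]
side lens front [ 0.519  -0.3617  0.23  ] [ 0.5275 -0.3613  0.26  ]
(np.float64(420.2917588422269), np.float64(276.9194467909256)) (np.float64(233.48423892193188), np.float64(243.00075493360234)) (np.float64(34.930691265886594), np.float64(275.35984653981683))
(np.float64(423.0112560279416), np.float64(279.1674898656796)) (np.float64(231.26130845031216), np.float64(244.73995980536347)) (np.float64(32.87801883415932), np.float64(274.92377388305334))
```

View pics/z24.png

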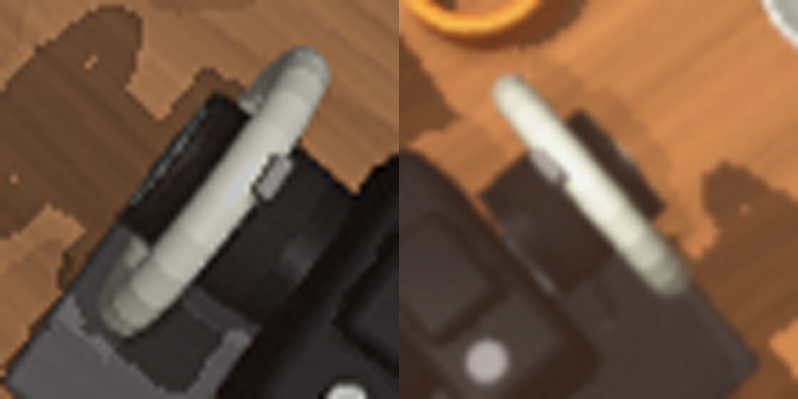

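Request:
{"op": "servo_tool", "data": {"motion": [[1, 0, 0.001, 0.0005, 0], [1, -0.0005, 0.0015, 0.0005, 0], [1, -0.0005, 0.0015, 0, 0], [1, 0, 0.0005, 0, 0], [1, 0, 0, 0, 0], [1, 0, 0, 0, 0], [1, 0, 0, 0, 0], [1, 0, 0, 0, 0]]}}

```text
time: 47.1
tool_pos: [0.497, -0.1321, 0.2457]
ee_rot: [3.135, 0.133, 0.002]
force: [0.3, -0.7, -1.3]
grip_width: 0.0148
```

```bash
python3 st.py; python3 tilt.py; python3 - <<'E'
from h import *
for n in ['scene','side']: snap(n,n+'25.png')
np.set_printoptions(precision=4,suppress=True)
def ball(n,box):
    d=load(n);x0,y0,x1,y1=box;c=d['color'][y0:y1,x0:x1]
    h=cv2.cvtColor(c,cv2.COLOR_RGB2HSV);m=((h[:,:,1]>70)).astype(np.uint8)
    k,l,st,ce=cv2.connectedComponentsWithStats(m);i=l[(y1-y0)//2,(x1-x0)//2]
    return d,ce[i][0]+x0,ce[i][1]+y0
A=ball('scene25',(353,222,379,248));B=ball('side25',(266,197,290,221))
X,e=tri([A,B]);print(X,e,X-np.array([.517,-.369,.23]))
f=lambda n:cv2.imread('pics/%s25.png'%n)
cv2.imwrite('pics/z25.png',np.hstack([cv2.resize(f('scene')[190:290,320:420],None,fx=4,fy=4,interpolation=cv2.INTER_CUBIC),cv2.resize(f('side')[160:260,230:330],None,fx=4,fy=4,interpolation=cv2.INTER_CUBIC)]))
E
```

```text
47.1 [ 0.497  -0.1321  0.2457] [-0.4213  0.1984 -0.0782  1.2912 -0.0032  1.0648] [ 0.2713 -0.6673 -1.2693] [ 0.1084  0.007  -0.0377]
[[ 0.9964  0.0846  0.0014]
 [ 0.0846 -0.9964 -0.0041]
 [ 0.0011  0.0042 -1.    ]] 0.08469980316362279
0.4772029493038816 [ 0.1873 -0.4389]
up [ 5.44003915e-05  2.11337641e-04 -4.99995238e-02] out [0.94125948 0.33767525 0.00245139] tilt [ 0.08260193 -0.23603406]
[ 0.5059 -0.219   0.2281] [np.float64(0.0003492748103527528), np.float64(0.00034927481035277306)] [-0.0111  0.15   -0.0019]
```

View pics/z25.png

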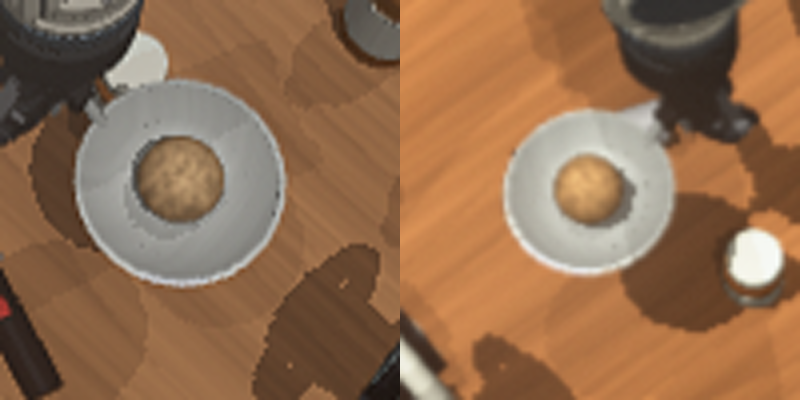

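View pics/side25.png

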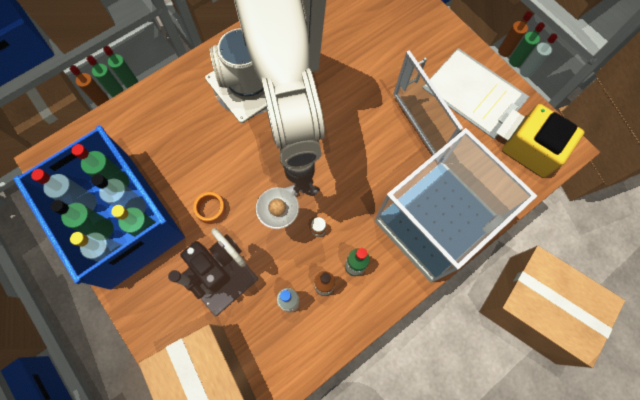

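```bash
python3 -c "
from rig import env
print(env.job_done()); print(env.read_state()['time'])"
```

```text
the job is handed in; nothing more can be done
None
the job is handed in; nothing more can be done
```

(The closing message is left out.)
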